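Weigh the outgoing cartons on the beam scale

ROBOT

A 6-joint arm with a two-finger parallel gripper is mounted at the origin on the work surface. World frame = base frame: x ahead of the robot, y to its left, z up, the work surface at z = 0. Lengths are in mm, angles in rad, forces in N, time in s.
With the tool pointing down it reaches from about 325 to 775 mm from the base axis. Payload 5.5 kg.
Tool frame: the origin (TCP) lies at the very end of the fingers, on their centre line; the grasp point (between the pads) lies arm.pinch_z behind it (arm.pinch_z is the distance from the TCP to the grasp point, in mm); z points along the fingers, y is the line along which they close (so a half turn about z gives the same grasp; the last joint's range is limited). The gripper opens to 85 mm and grips with 20 to 120 N. Pads are 22 mm wide; open, the fingers measure 114 mm over their backs; the gripper's body (76 mm by 85 mm) begins 54 mm behind the grasp point. The pads swing forward as they close: fully open they stand 13 mm farther back than shut.
Start: joints at [1.263, 0.091, 1.231, -0, 1.82, -0.057], TCP at [148.911, 581.242, 231.275] pointing down, gripper open.
Joint ranges: [-2.87, 2.87], [-0.86, 2.18], [0.17, 2.46], [-1.51, 4.65], [0.06, 2.69], [-2.65, 2.65]. Speed limits (rad/s): [2.57, 2.57, 3.01, 3.14, 3.14, 3.14].

INTERFACE

Orientations are given as a rotation vector (axis times angle).
In Python, from workcell import arm, cams, order, nets gives the robot as it stands. The module is installed in compiled form; this text tells all that it offers.
- The arm moves only by the tool move_arm, never from a script. Its arguments are lists of equal length, an entry for each row: "offset": the shift along the world's x, y, z in cm, a list of three; "twist": the turn, a rotation vector about the world's x, y, z in degrees, a list of three. A call has 1 to 5 rows; each row is the pose to reach, as a shift and turn from the pose commanded when the call began; what a row does not reach only later rows make up. A row lasts 1/10 s, in which the tool goes at most 50 mm and 8.59 degrees, less where a joint would pass 70% of its speed; a pose out of reach is approached as far as the arm can. A call with a gripper value outside its range is refused whole. "grip" is the gripper's target within -1 to 1 (shut at 1, half-way at 0, fully open at -1), set as the call begins (left out, the last holds). The fingers move at their own pace and stop on an object; "squeeze" is the grip in N (left out, the last holds). Time passes only in rows, so rows that repeat a pose let the fingers close. It gives the time, the measured TCP pose, the force, the opening and the grip force at its end, in the units of the state.
- arm.read_state(): the state, without advancing time (a new reading comes with each control period).
- cams.snapshot(name): name is "side" or "top"; returns a dict with "image" (400x640x3 uint8, red, green, blue), "mtx" (3x3 intrinsics, pixels), "R" (3x3) and "t" (3): a world point X has camera coordinates R X + t. Camera axes: x right, y down, z forward; pixel columns grow to the right and rows downward; lengths in mm; the calibration is good to about 2 mm. A picture is of the moment at which its call begins. There is no depth.
- order.hand_in(): hands the job in; it is judged then, once.
Trained networks look in the newest picture that a camera, given by its name, has taken for a name from the list of things; names that differ only in an ending like _2 or _b are one class to them, and where a whole thing is asked for, a point or a joint stands for the part that bears it (a point fixed in the world has none). Each returns a list of dicts, best first, with "confidence" (0 to 1); they miss things now and then, are a little off and sometimes report something else, mostly with a low value. They report only what shows in the picture. A call takes as long as a camera call. They do not tell look-alikes from the thing itself.
- nets.trace(camera, thing): "pixels" (400x640 bool, what is visible of it) and "box" ([centre column, centre row, width, height] in pixels, round what is visible of it).
- nets.mark_of(camera, thing): "point" ([row, column] in pixels: a listed point, or the origin of a listed thing).
The state is a dict: "t": time; "joint_pos": joint angles; "qd": joint speeds; "tau": joint torques, N m; "eef_pos": TCP position; "orientation": TCP orientation; "force": force on the tool from outside, world axes, zero at the start; "wrist_torque": the same for the moment, N m; "gripper_width": finger opening in mm; "finger_force": force on a finger pad.
Only numpy, scipy, OpenCV 4.12 (cv2) and the standard library are available. Lean on these libraries where they do the work, as an engineer would, in place of code of your own. Each camera call takes 0.05 s, during which the arm holds its last target. There are 200 camera calls.

TASK

Weigh the cartons that lie on the desk, all together, on the beam scale: with the beam still resting on its upright prop, set every carton in the pan, then push the prop over until it snaps down and the beam swings free. Slide the poise along the beam until the beam hangs level by itself, and then slide the marker on the front track until it stands in line with the poise, so that the reading is kept. Leave the cartons in the pan and the beam free and level, and do not disturb the mug, the stapler or the tape dispenser.

Things in the scene. Friction and masses are not known exactly. Their poses are not given: they have to be found in the camera images.
- scale: Frame of the beam scale, fixed to the desk: grey base plate 120 mm deep (x -105 to +15), 340 mm long (y -115 to +225), 16 mm high. Origin on the desk under the beam's pivot, z up. The beam lies along its y axis with the pivot 140 mm up; the pan hangs on the -y side, the poise rides on the +y side. At y = +215, x = +30 a 140 mm high index post carries a small white mark level with the pivot.
- beam (a joint): Tilt of the beam (bar 12 x 18 mm, 300 mm long) about its pivot, rad: 0 level, positive = poise end up and pan down, stops at -0.2 and +0.2. Propped it stands at about -0.18. The pan hangs 80 mm from the pivot. The free beam finds its own damped rest in about 2 s; between the stops sliding the 0.55 kg poise outwards by 10 mm lowers the tilt by about 0.065 rad. A loaded pan with the poise near the pivot goes to +0.2.
- poise (a joint): Position of the poise along the beam, m, 0 to 0.165, growing away from the pivot (at 0 its centre is 30 mm from the pivot). It stays where it is left (about 2 N friction).
- poise_knob (a point): Top centre of the poise's dark steel knob, a block 24 mm across the beam, 28 mm along it, 45 mm tall, standing on the brass poise block (38 x 36 mm, 34 mm high, round the beam). Axes: y along the beam away from the pivot, z up square to the beam.
- pan_in (a point): Centre of the inner floor of the open steel pan, inside 192 mm (x) by 182 mm (y), rim 20 mm above this floor, 4 mm walls. It hangs 205 mm from the pivot on the -y side, x -30 mm, from a strap at its +y edge, and keeps level at every beam tilt: wherever a carton lies in it, it weighs the same. Floor about 35 mm over the desk with the beam level, about 50 mm when propped, 19 mm at the lower stop.
- prop (a joint): Angle of the sprung prop, rad: 0 upright, holding the beam up; 1.1 folded down towards the scale's +y. Over-centre spring: below 0.5 it springs back to 0, past 0.5 it snaps to 1.1. Upright a push of about 7 N on the handle moves it. Its hinge line runs along the scale's x at y -50, z 28 mm.
- prop_knob (a point): Centre of the black ball (24 mm) at the end of the prop's handle, a bar 12 mm thick that sticks out 75 mm from the prop's leg towards the scale's -x, 70 mm from the hinge line. Upright, the ball is at scale x -105, y -50, z 98 mm; folded, at y +12, z 60.
- marker (a joint): Position of the marker along its front track, m, 0 to 0.16, growing towards the scale's +y. It stays where it is left (about 1.5 N friction).
- marker_top (a point): Top centre of the marker, a black block 24 mm (x) by 28 mm (y) and 70 mm tall that slides along y on the front track; the top is 95 mm over the desk, 85 mm on the scale's -x side of the beam.
- carton_long: Taped cardboard carton 80 (x) by 46 (y) by 40 mm high, 0.18 to 0.28 kg. Origin at the centre of its underside. May be absent.
- carton_flat: Taped cardboard carton 66 (x) by 52 (y) by 32 mm high, 0.14 to 0.23 kg. Origin at the centre of its underside. May be absent.
- carton_tall: Taped cardboard carton 56 (x) by 50 (y) by 64 mm high, 0.2 to 0.32 kg. Origin at the centre of its underside. May be absent.
- carton_slim: Taped cardboard carton 70 (x) by 36 (y) by 50 mm high, 0.16 to 0.25 kg. Origin at the centre of its underside. May be absent.
- pen_mug: White mug without a handle, 76 mm wide, 95 mm high, beyond the scale; origin at its underside. Bystander.
- stapler: Black stapler, 140 mm long (y), 40 mm wide, 55 mm high, beyond the scale; origin at its underside. Bystander.
- tape_dispenser: Grey desk tape dispenser with a roll, 140 mm long (y), 50 mm wide, 90 mm high; origin at its underside. Bystander.
Not all that is in view belongs to the job. What is shaped like the carton_flat but blue is not meant. Leave any black look-alike of the carton_slim alone.

How it is judged:
By the outcome, as a careful person would: the job done as asked, in the order asked, and still so for the second after the job is handed in, with the robot touching nothing.
Of carton_long, carton_flat, carton_tall, carton_slim only 3 to 4 are there at a start; the rules pass over those that are not, and their reading is None.
At some moment in a run one of carton_long, carton_flat, carton_tall, carton_slim may be knocked a few centimetres aside while the robot is not near it.
Once in a run the grip may slacken for a moment while it holds something.
It also fails if it takes over 210 s, if anything falls off the work surface, if the arm or the gripper's body presses on something with over 40 N, if the wrist force passes 120 N, or if a joint passes its speed limit or range.

## Working session

There is one attempt and no reset: what is moved stays moved. The work goes in short steps, Python scripts to look and compute and a tool call to move; the robot and the scene stay as the last step left them, time stands still between calls to the robot, and variables do not carry over. Pictures are saved under pics/ and viewed, at most 14 in all, crops included, and the job is handed in when it is done.

Besides the shell and the picture viewer there is one more tool, called as name(argument=value, ...), one argument or row to a line, values as JSON. move_arm: Moves the arm, as the interface text tells. Its arguments: {"type":"object","properties":{"offset":{"type":"array"},"twist":{"type":"array"},"grip":{"type":"number"},"squeeze":{"type":"number"}},"required":["offset","twist"]}

```bash
mkdir -p pics; cat > h.py <<'E'
import numpy as np, cv2
from workcell import arm, cams, order, nets
S={}
def snap(n,save=None):
    S[n]=cams.snapshot(n)
    if save: cv2.imwrite('pics/'+save+'.png',S[n]['image'][:,:,::-1])
    return S[n]
def ray(n,rc):
    s=S[n];R=np.array(s['R']);t=np.array(s['t']).ravel()
    d=R.T@np.linalg.inv(s['mtx'])@np.array([rc[1],rc[0],1.]);return -R.T@t,d
def onz(n,rc,z):
    c,d=ray(n,rc);return c+d*(z-c[2])/d[2]
def tri(a,b):
    A=[];B=[]
    for c,d in (ray('side',a),ray('top',b)):
        d=d/np.linalg.norm(d);P=np.eye(3)-np.outer(d,d);A.append(P);B.append(P@c)
    return np.linalg.lstsq(np.vstack(A),np.hstack(B),rcond=None)[0]
def proj(n,X):
    s=S[n];p=s['mtx']@(np.array(s['R'])@np.array(X,float)+np.array(s['t']).ravel());return p[:2]/p[2]
E
python3 - <<'E'
from h import *
np.set_printoptions(precision=1,suppress=True)
snap('side','s0');snap('top','t0')
print(arm.pinch_z,arm.read_state())
for th in ['scale','poise_knob','pan_in','prop_knob','marker_top','carton_long','carton_flat','carton_tall','carton_slim','pen_mug','stapler','tape_dispenser']:
    r={}
    for c in('side','top'):
        r[c]=nets.mark_of(c,th)
        print(th,c,[(np.array(m['point']).round(),round(m['confidence'],2),onz(c,m['point'],0)) for m in r[c][:3]])
    if r['side'] and r['top']: print('   tri',tri(r['side'][0]['point'],r['top'][0]['point']))
E
```

```text
18.700000000000003 {'t': 0.1, 'joint_pos': array([ 1.3,  0.1,  1.2, -0. ,  1.8, -0.1]), 'qd': array([-0., -0., -0., -0.,  0.,  0.]), 'tau': array([  0. , -46. , -41.9,  -0. ,   0. ,  -0. ]), 'eef_pos': array([148.8, 581. , 230.3]), 'orientation': array([-0.4, -3.1,  0. ]), 'force': array([ 0.9,  0.5, -0.3]), 'wrist_torque': array([ 0.,  0., -0.]), 'finger_force': 0.0, 'gripper_width': 85.65838522004391}
scale side [(array([212., 326.]), 0.88, array([593.2,  65. ,  -0. ])), (array([158., 290.]), 0.24, array([569.7, 385.6,   0. ]))]
scale top [(array([202., 298.]), 0.76, array([599.1,  62.3,   0. ]))]
   tri [595.7  63.    2. ]
poise_knob side []
poise_knob top [(array([192., 277.]), 0.5, array([634. , 134.2,   0. ]))]
pan_in side []
pan_in top [(array([211., 356.]), 0.81, array([ 569.1, -137.9,    0. ]))]
prop_knob side [(array([208., 299.]), 0.79, array([514.7, 113.6,   0. ]))]
prop_knob top [(array([233., 308.]), 0.53, array([491. ,  26.8,   0. ])), (array([236., 428.]), 0.5, array([ 483.4, -383.3,    0. ]))]
   tri [484.3  26.7  94.2]
marker_top side [(array([166., 343.]), 0.61, ar
[... 1025 characters left out ...]
 0. ]))]
pen_mug top [(array([158., 242.]), 0.87, array([753.6, 260.7,   0. ])), (array([260., 264.]), 0.21, array([398.4, 174.7,   0. ]))]
   tri [752.1 261.7  -3. ]
stapler side [(array([228., 402.]), 0.79, array([793.5, -83.3,   0. ]))]
stapler top [(array([146., 344.]), 0.82, array([801.2, -98.3,   0. ])), (array([185., 190.]), 0.6, array([656.6, 435.4,   0. ]))]
   tri [790.4 -94.8  15.6]
tape_dispenser side [(array([145., 305.]), 0.95, array([652.5, 440.1,   0. ])), (array([163., 256.]), 0.61, array([442.3, 400.1,   0. ]))]
tape_dispenser top [(array([186., 187.]), 0.69, array([651.3, 445.4,   0. ])), (array([219., 231.]), 0.48, array([537.9, 289.7,   0. ]))]
   tri [653.6 446.7  -5.1]
```

View pics/t0.png

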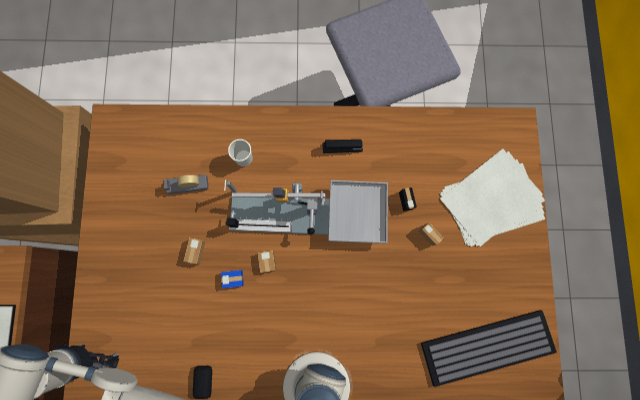

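View pics/s0.png

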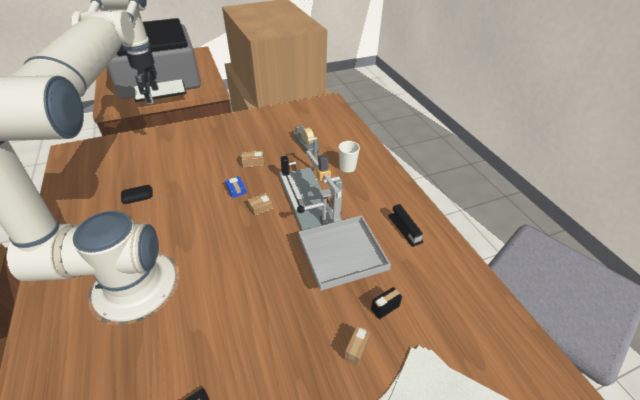

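The top view shows the scale in the middle with the pan at (358,211). The cartons are long (193,251), flat (266,262) and a brown one, probably slim, at (432,235). The blue box (232,280) and the black one (407,199) are decoys. Next I fit poses.

```bash
cat >> h.py <<'E'
from scipy.optimize import minimize
DIM=dict(carton_long=(80,46,40),carton_flat=(66,52,32),carton_tall=(56,50,64),carton_slim=(70,36,50))
def fit(name,xy,z0=0,dim=None,thing=None,cn=('side','top')):
    L,W,H=dim or DIM[name];masks={}
    for n in cn:
        e=proj(n,[xy[0],xy[1],z0+H/2]);best=None
        for m in nets.trace(n,thing or name):
            d=np.hypot(*(np.array(m['box'][:2])-e))
            if d<22 and (best is None or d<best[0]): best=(d,m)
        if best: masks[n]=np.array(best[1]['pixels'],bool)
    def cost(p):
        c,s=np.cos(p[2]),np.sin(p[2]);v=0
        for n,m in masks.items():
            P=[proj(n,[p[0]+c*a*L/2-s*b*W/2,p[1]+s*a*L/2+c*b*W/2,z0+h*H]) for a in(-1,1) for b in(-1,1) for h in(0,1)]
            h=cv2.convexHull(np.float32(P)*16)
            r,c0=np.where(m);y0,x0=r.min()-15,c0.min()-15
            K=8;im=np.zeros(((r.max()-y0+15)*K,(c0.max()-x0+15)*K),np.uint8)
            q=((h[:,0]/16-[x0,y0]+.5)*K).astype(int)
            cv2.fillConvexPoly(im,q,1)
            mm=cv2.resize(m[y0:r.max()+15,x0:c0.max()+15].astype(np.uint8),None,fx=K,fy=K,interpolation=0)
            mm=mm[:im.shape[0],:im.shape[1]];im=im[:mm.shape[0],:mm.shape[1]]
            v+=1-(im&mm).sum()/max(1,(im|mm).sum())
        return v
    best=min((minimize(cost,[xy[0],xy[1],a],method='Nelder-Mead',options=dict(initial_simplex=[[xy[0],xy[1],a],[xy[0]+12,xy[1],a],[xy[0],xy[1]+12,a],[xy[0],xy[1],a+.3]],maxiter=80)) for a in np.arange(0,np.pi,np.pi/6)),key=lambda r:r.fun)
    return best.x[:2].round(1),np.degrees(best.x[2]).round(1),round(best.fun/max(1,len(masks)),3),list(masks)
E
python3 - <<'E'
from h import *
np.set_printoptions(precision=1,suppress=True)
snap('side');snap('top')
print('long',fit('carton_long',(435,399)));print('flat',fit('carton_flat',(393,169)))
for n in('carton_slim','carton_tall'): print(n,fit(n,(484,-383),thing='carton_slim'))
print('marker',[onz('top',m['point'],95) for m in nets.mark_of('top','marker_top')])
print('pan',[onz('top',m['point'],50) for m in nets.mark_of('top','pan_in')])
print('knob',[(m['point'],onz('top',m['point'],195)) for m in nets.mark_of('top','poise_knob')])
print('pk',[onz('top',m['point'],98) for m in nets.mark_of('top','prop_knob')],[onz('side',m['point'],98) for m in nets.mark_of('side','prop_knob')])
for m in nets.trace('top','pan_in')[:1]:
    p=np.argwhere(m['pixels']);q=np.float32([onz('top',x,70)[:2] for x in p]);print(m['confidence'],cv2.minAreaRect(q))
t=cv2.resize(S['top']['image'][165:275,170:450],None,fx=2.8,fy=2.8,interpolation=2)
s=cv2.resize(S['side']['image'][110:370,220:440],None,fx=2.2,fy=2.2,interpolation=2)
cv2.imwrite('pics/c1.png',t[:,:,::-1]);cv2.imwrite('pics/c2.png',s[:,:,::-1])
E
```

```text
long (array([431.2, 405.4]), np.float64(-11.0), np.float64(0.085), ['side', 'top'])
flat (array([398.5, 165.5]), np.float64(191.0), np.float64(0.112), ['top'])
carton_slim (array([ 487.7, -382.6]), np.float64(43.2), np.float64(0.097), ['side', 'top'])
carton_tall (array([ 485.6, -382.8]), np.float64(58.4), np.float64(0.29), ['side', 'top'])
marker [array([521.2, 279.3,  95. ])]
pan [array([ 567.9, -134.3,   50. ])]
knob [([189.9, 277.4], array([599.9, 119.8, 195. ]))]
pk [array([482.3,  23.5,  98. ])] [array([480. ,  25.2,  98. ])]
0.93 ((560.2870483398438, -121.13934326171875), (224.1280059814453, 205.12197875976562), 87.10588836669922)
```

View pics/c1.png

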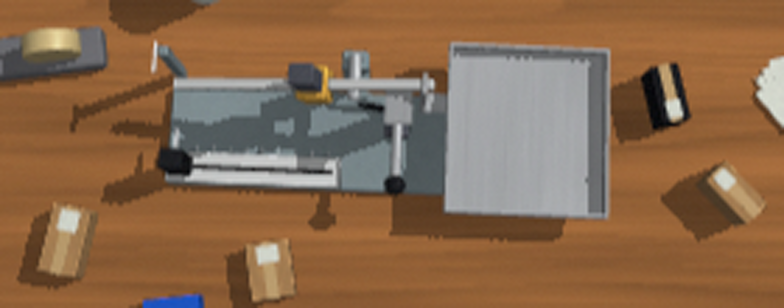

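View pics/c2.png

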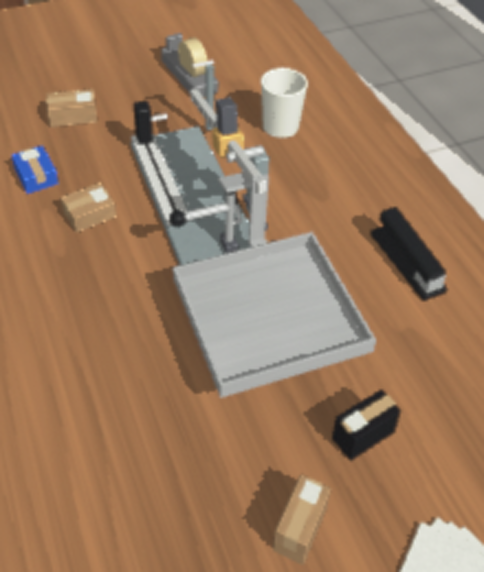

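The crops show the scale turned about -2.5°, the marker at the track's +y end, and the prop ball facing the robot. The brown box beyond the pan is the slim carton.

```bash
cat >> h.py <<'E'
from scipy.spatial.transform import Rotation as Ro
def tool():
    s=arm.read_state();M=Ro.from_rotvec(s['orientation']).as_matrix()
    y=M[:,1];return s['eef_pos'],np.degrees(np.arctan2(y[1],y[0])),M[:,2],s
def go(X,yaw):
    p,a,z,s=tool();d=(yaw-a+90)%180-90
    print('offset cm',((np.array(X)-p)/10).round(2),'twist z',round(d,1),'alt',round(d-np.sign(d)*180,1),'j6',s['joint_pos'][5].round(2),'zax',z.round(3))
E
python3 - <<'E'
from h import *
np.set_printoptions(precision=1,suppress=True)
snap('side');snap('top')
for c in [(450,42),(609,48),(607,218),(445,213)]:
    print(onz('top',(165+c[1]/2.8-.5,170+c[0]/2.8-.5),70))
for c in [(311,237),(373,344),(222,390),(176,270)]:
    print(onz('side',(110+c[1]/2.2-.5,220+c[0]/2.2-.5),70))
go((431,405,150),-11+90); go((431,405,14),-11+90)
E
```

```text
[662.  -45.2  70. ]
[ 655.7 -233.8   70. ]
[ 454.5 -225.4   70. ]
[459.8 -38.2  70. ]
[655.7 -52.3  70. ]
[ 648.2 -238.    70. ]
[ 454.2 -231.4   70. ]
[464.1 -42.   70. ]
offset cm [ 28.2 -17.6  -8.1] twist z 3.4 alt -176.6 j6 -0.06 zax [-0.  0. -1.]
offset cm [ 28.2 -17.6 -21.7] twist z 3.4 alt -176.6 j6 -0.06 zax [-0.  0. -1.]
```

move_arm(
  offset=[
    [4, -2.5, -1],
    [8, -5, -2],
    [12, -7.5, -3],
    [16, -10, -4],
    [20, -12.5, -5],
  ],
  twist=[
    [0, 0, 1],
    [0, 0, 2],
    [0, 0, 3],
    [0, 0, 3.4],
    [0, 0, 3.4],
  ],
  grip=-1,
)

```text
t: 2.7
eef_pos: [350.2, 455.1, 181.1]
orientation: [0.299, 3.127, 0.001]
force: [0.5, -0.4, -0.5]
gripper_width: 85.4
finger_force: 0.0
```

move_arm(
  offset=[
    [4, -2.5, -1.5],
    [8.2, -5.1, -3.1],
    [8.2, -5.1, -3.1],
    [8.2, -5.1, -3.1],
  ],
  twist=[
    [0, 0, 0],
    [0, 0, 0],
    [0, 0, 0],
    [0, 0, 0],
  ],
)

```text
t: 3.1
eef_pos: [431.5, 404.3, 149.5]
orientation: [-0.304, -3.125, 0.001]
force: [-0.7, 0.5, 0.4]
gripper_width: 85.7
finger_force: 0.0
```

```bash
python3 - <<'E'
from h import *
np.set_printoptions(precision=1,suppress=True)
snap('side');snap('top')
print(tool()[:3]);print(fit('carton_long',(431,405)),fit('carton_long',(431,405),cn=('side',)),fit('carton_flat',(396,167)))
for n in('side','top'): print([(m['confidence'],onz(n,m['point'],0)) for m in nets.mark_of(n,'carton_tall')])
E
```

```text
(array([430.3, 406. , 150.9]), np.float64(79.06920052663216), array([ 0.,  0., -1.]))
(array([430. , 404.3]), np.float64(170.2), np.float64(0.326), ['side', 'top']) (array([429.4, 404.1]), np.float64(169.4), np.float64(0.066), ['side']) (array([396.2, 165.4]), np.float64(8.6), np.float64(0.086), ['side'])
[]
[(0.38, array([591.4,  58.5,   0. ]))]
```

move_arm(
  offset=[
    [0, 0, -5],
    [0, 0, -10],
    [0, 0, -13.7],
    [0, 0, -13.7],
  ],
  twist=[
    [0, 0, 0],
    [0, 0, 0],
    [0, 0, 0],
    [0, 0, 0],
  ],
)

```text
t: 3.95
eef_pos: [427.1, 402.5, 6.2]
orientation: [-0.299, -3.119, 0.014]
force: [-1.0, -0.5, -0.3]
gripper_width: 85.3
finger_force: 0.0
```

move_arm(
  offset=[
    [0, 0, 0],
    [0, 0, 0],
    [0, 0, 0],
    [0, 0, 0],
    [0, 0, 0],
  ],
  twist=[
    [0, 0, 0],
    [0, 0, 0],
    [0, 0, 0],
    [0, 0, 0],
    [0, 0, 0],
  ],
  grip=1,
  squeeze=40,
)

```text
t: 4.45
eef_pos: [432.6, 406.6, 17.1]
orientation: [0.3, 3.123, 0.007]
force: [-1.1, -0.0, 5.9]
gripper_width: 45.3
finger_force: 43.6
```

move_arm(
  offset=[
    [0, 0, 0],
    [0, 0, 2],
    [0, 0, 7],
    [0, 0, 12],
    [0, 0, 15],
  ],
  twist=[
    [0, 0, 0],
    [0, 0, 0],
    [0, 0, 0],
    [0, 0, 0],
    [0, 0, 0],
  ],
)

```text
t: 4.95
eef_pos: [431.9, 406.1, 169.6]
orientation: [0.3, 3.122, 0.008]
force: [1.1, 0.8, -1.2]
gripper_width: 45.5
finger_force: 42.6
```

```bash
python3 - <<'E'
from h import *
c=np.array([557,-138.]);th=np.radians(-2.2)
u=np.array([np.cos(th),np.sin(th)]);v=np.array([-np.sin(th),np.cos(th)])
for n,(a,b) in dict(long=(-47,-45),flat=(50,-45),slim=(-30,35)).items():
    p=c+a*u+b*v;print(n,p);go((*p,180),87.8)
E
```

```text
long [ 508.30719152 -181.16260421]
offset cm [  7.64 -58.73   1.04] twist z 8.8 alt -171.2 j6 -0.68 zax [ 0.006  0.005 -1.   ]
flat [ 605.23569441 -184.88622169]
offset cm [ 17.33 -59.1    1.04] twist z 8.8 alt -171.2 j6 -0.68 zax [ 0.006  0.005 -1.   ]
slim [ 528.36568583 -101.87416365]
offset cm [  9.65 -50.8    1.04] twist z 8.8 alt -171.2 j6 -0.68 zax [ 0.006  0.005 -1.   ]
```

move_arm(
  offset=[
    [0, -5, 1],
    [0, -10, 2],
    [0, -15, 2],
    [0, -20, 2],
    [0, -25, 2],
  ],
  twist=[
    [0, 0, 2],
    [0, 0, 4],
    [0, 0, 6],
    [0, 0, 8],
    [0, 0, 8.8],
  ],
)

```text
t: 5.45
eef_pos: [430.7, 155.5, 184.7]
orientation: [0.057, 3.138, 0.001]
force: [1.1, -0.6, -1.9]
gripper_width: 45.1
finger_force: 42.7
```

move_arm(
  offset=[
    [0, -5, 0],
    [0, -10, 0],
    [0, -15, 0],
    [0, -20, 0],
    [0, -25, 0],
  ],
  twist=[
    [0, 0, 0],
    [0, 0, 0],
    [0, 0, 0],
    [0, 0, 0],
    [0, 0, 0],
  ],
)

```text
t: 5.95
eef_pos: [430.6, -94.8, 184.8]
orientation: [0.059, 3.138, -0.001]
force: [1.9, -0.4, -2.6]
gripper_width: 45.1
finger_force: 42.7
```

move_arm(
  offset=[
    [2.5, -4, 0],
    [5, -8, -1],
    [7.6, -8.7, -4],
    [7.6, -8.7, -7],
    [7.6, -8.7, -7],
  ],
  twist=[
    [0, 0, 0],
    [0, 0, 0],
    [0, 0, 0],
    [0, 0, 0],
    [0, 0, 0],
  ],
)

```text
t: 6.45
eef_pos: [504.8, -179.3, 108.6]
orientation: [-0.06, -3.133, -0.005]
force: [-0.9, -0.2, -2.9]
gripper_width: 45.2
finger_force: 42.6
```

```bash
python3 - <<'E'
from h import *
snap('side','s2');s=snap('top','t2')
go((508,-181,75),87.8)
im=np.vstack([cv2.resize(S[n]['image'][a:b,c:d],(600,300))for n,a,b,c,d in(('side',190,310,260,500),('top',150,270,240,480))])
cv2.imwrite('pics/v2.png',im[:,:,::-1])
E
```

```text
offset cm [ 0.13 -0.13 -3.91] twist z -0.0 alt 180.0 j6 -1.94 zax [-0.  0. -1.]
```

View pics/v2.png

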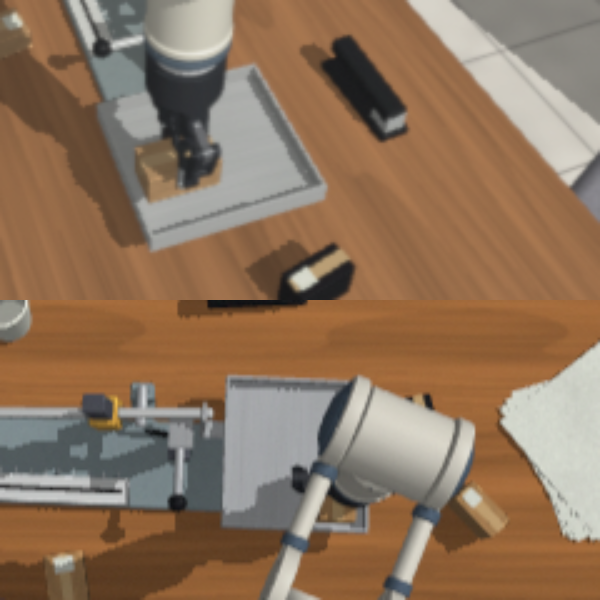

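The held long carton is over the pan's near -y quarter, as planned. I lower it and release.

move_arm(
  offset=[
    [0.1, -0.1, -2.5],
    [0.1, -0.1, -4],
    [0.1, -0.1, -4.4],
    [0.1, -0.1, -4.6],
  ],
  twist=[
    [0, 0, 0],
    [0, 0, 0],
    [0, 0, 0],
    [0, 0, 0],
  ],
)

```text
t: 6.95
eef_pos: [508.0, -180.6, 68.0]
orientation: [0.059, 3.14, -0.0]
force: [0.2, 0.5, -1.0]
gripper_width: 45.1
finger_force: 49.2
```

move_arm(
  offset=[
    [0, 0, 0],
    [0, 0, 0],
    [0, 0, 0],
  ],
  twist=[
    [0, 0, 0],
    [0, 0, 0],
    [0, 0, 0],
  ],
  grip=0.2,
)

```text
t: 7.25
eef_pos: [508.3, -181.0, 68.2]
orientation: [0.059, 3.14, -0.001]
force: [0.7, 0.2, -1.9]
gripper_width: 45.0
finger_force: 49.2
```

```bash
python3 - <<'E'
from h import *
print(arm.read_state()); go((508,-181,200),87.8)
E
```

```text
{'t': 7.25, 'joint_pos': array([-4.05075142e-01, -4.25711020e-02,  1.65586993e+00, -1.98654784e-05,
        1.52687248e+00, -1.93803333e+00]), 'qd': array([ 0.00045104,  0.00343985,  0.00507222,  0.00071925, -0.00347091,
       -0.00143344]), 'tau': array([ 1.63781969e-02, -4.01778460e+01, -4.20682561e+01, -4.70615214e-04,
        1.89953702e-03,  5.67187624e-05]), 'eef_pos': array([ 508.32199836, -180.97616794,   68.21977369]), 'orientation': array([ 5.94063471e-02,  3.13972136e+00, -8.69400052e-04]), 'force': array([ 0.7426288 ,  0.16214972, -1.86705407]), 'wrist_torque': array([-0.0411713 , -0.02549555,  0.03574257]), 'finger_force': 49.16276156902313, 'gripper_width': 44.95868832229825}
offset cm [-0.03 -0.   13.18] twist z -0.0 alt 180.0 j6 -1.94 zax [ 0.001 -0.001 -1.   ]
```

move_arm(
  offset=[
    [0, 0, -0.15],
    [0, 0, -0.3],
    [0, 0, -0.3],
  ],
  twist=[
    [0, 0, 0],
    [0, 0, 0],
    [0, 0, 0],
  ],
)

```text
t: 7.55
eef_pos: [508.5, -181.2, 66.4]
orientation: [0.06, 3.139, -0.002]
force: [-4.0, 0.3, 7.1]
gripper_width: 44.9
finger_force: 50.2
```

move_arm(
  offset=[
    [0, 0, 0],
    [0, 0, 0],
    [0, 0, 0],
  ],
  twist=[
    [0, 0, 0],
    [0, 0, 0],
    [0, 0, 0],
  ],
  grip=-0.35,
)

```text
t: 7.85
eef_pos: [507.9, -180.8, 64.1]
orientation: [-0.059, -3.141, -0.0]
force: [0.2, -0.9, 0.0]
gripper_width: 57.2
finger_force: 0.0
```

move_arm(
  offset=[
    [0, 0, 3],
    [0, 0, 8],
    [0, 0, 13],
    [-5, 0, 13],
    [-9, 0, 13],
  ],
  twist=[
    [0, 0, 0],
    [0, 0, 0],
    [0, 0, 0],
    [0, 0, 0],
    [0, 0, 0],
  ],
)

```text
t: 8.35
eef_pos: [418.1, -181.3, 196.5]
orientation: [0.058, 3.138, -0.003]
force: [-0.2, -0.7, 0.4]
gripper_width: 57.8
finger_force: 0.0
```

```bash
python3 - <<'E'
from h import *
snap('side');snap('top')
x=fit('carton_slim',(487,-382));print(x,fit('carton_flat',(396,165)))
go((*x[0],120),x[1]+90);go((508,-181,200),87.8)
print(fit('carton_long',(508,-181),z0=50))
E
```

```text
(array([ 488. , -383.7]), np.float64(222.9), np.float64(0.345), ['side', 'top']) (array([396.7, 166.3]), np.float64(9.4), np.float64(0.086), ['side', 'top'])
offset cm [  6.96 -20.29  -7.42] twist z 45.1 alt -134.9 j6 -2.02 zax [ 0.  0. -1.]
offset cm [ 8.96 -0.02  0.58] twist z -0.0 alt 180.0 j6 -2.02 zax [ 0.  0. -1.]
(array([ 508.7, -181.2]), np.float64(178.1), np.float64(0.193), ['top'])
```

move_arm(
  offset=[
    [1, -4, 0],
    [2, -8, 0],
    [3, -12, 0],
    [4, -16, 0],
    [5, -19, 0],
  ],
  twist=[
    [0, 0, -8],
    [0, 0, -16],
    [0, 0, -24],
    [0, 0, -32],
    [0, 0, -40],
  ],
  grip=-1,
)

```text
t: 9.25
eef_pos: [468.6, -373.1, 193.0]
orientation: [-1.139, -2.927, -0.0]
force: [0.1, 0.5, -0.0]
gripper_width: 85.4
finger_force: 0.0
```

move_arm(
  offset=[
    [1, -1, 0],
    [1.9, -1.2, 0],
    [1.9, -1.2, 0],
    [1.9, -1.2, 0],
    [1.9, -1.2, 0],
  ],
  twist=[
    [0, 0, -8],
    [0, 0, -16],
    [0, 0, -24],
    [0, 0, -32],
    [0, 0, -40],
  ],
)

```text
t: 9.75
eef_pos: [487.7, -382.8, 193.1]
orientation: [-2.07, -2.362, -0.0]
force: [-0.8, 0.7, -0.8]
gripper_width: 85.3
finger_force: 0.0
```

move_arm(
  offset=[
    [0, 0, -1],
    [0, 0, -2],
    [0, 0, -4],
    [0, 0, -6],
    [0, 0, -7],
  ],
  twist=[
    [0, 0, -8],
    [0, 0, -16],
    [0, 0, -24],
    [0, 0, -32],
    [0, 0, -40],
  ],
)

```text
t: 10.25
eef_pos: [487.0, -382.2, 120.9]
orientation: [-2.75, -1.51, 0.002]
force: [0.1, -0.0, -0.2]
gripper_width: 85.4
finger_force: 0.0
```

move_arm(
  offset=[
    [0, 0, 0],
    [0, 0, 0],
    [0, 0, 0],
    [0, 0, 0],
  ],
  twist=[
    [0, 0, -8],
    [0, 0, -14.9],
    [0, 0, -14.9],
    [0, 0, -14.9],
  ],
)

```text
t: 10.65
eef_pos: [487.4, -382.8, 123.7]
orientation: [-2.921, -1.155, 0.0]
force: [-0.5, -0.0, 0.6]
gripper_width: 85.3
finger_force: 0.0
```

```bash
python3 - <<'E'
from h import *
snap('side');snap('top')
x=fit('carton_slim',(487,-382),cn=('side',));print(x)
go((*x[0],16),x[1]+90);go((488,-383,16),133)
im=np.vstack([cv2.resize(S[n]['image'][a:b,c:d],(600,300))for n,a,b,c,d in(('side',260,380,260,500),('top',170,290,340,580))])
cv2.imwrite('pics/v3.png',im[:,:,::-1])
E
```

```text
(array([ 487.7, -384.1]), np.float64(41.6), np.float64(0.053), ['side'])
offset cm [  0.06  -0.13 -10.82] twist z -1.4 alt 178.6 j6 0.1 zax [-0.  0. -1.]
offset cm [  0.09  -0.02 -10.82] twist z -0.0 alt 180.0 j6 0.1 zax [-0.  0. -1.]
```

View pics/v3.png

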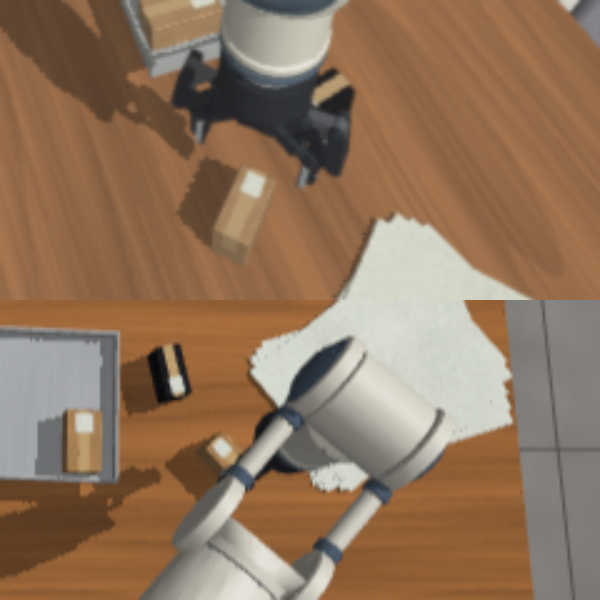

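The long carton sits in the pan, and the open gripper is over the slim carton, across its narrow side.

move_arm(
  offset=[
    [0.1, -0.1, -5],
    [0.1, -0.1, -9.5],
    [0.1, -0.1, -10.4],
    [0.1, -0.1, -10.6],
  ],
  twist=[
    [0, 0, 0],
    [0, 0, -1],
    [0, 0, -1],
    [0, 0, -1],
  ],
)

```text
t: 11.2
eef_pos: [487.0, -383.0, 16.7]
orientation: [-2.93, -1.124, 0.003]
force: [0.1, -0.4, 0.5]
gripper_width: 85.6
finger_force: 0.0
```

move_arm(
  offset=[
    [0, 0, 0],
    [0, 0, 0],
    [0, 0, 0],
    [0, 0, 0],
    [0, 0, 0],
  ],
  twist=[
    [0, 0, 0],
    [0, 0, 0],
    [0, 0, 0],
    [0, 0, 0],
    [0, 0, 0],
  ],
  grip=1,
  squeeze=40,
)

```text
t: 11.7
eef_pos: [488.9, -384.6, 20.7]
orientation: [2.931, 1.123, 0.003]
force: [-0.4, 0.1, 6.3]
gripper_width: 35.4
finger_force: 41.9
```

move_arm(
  offset=[
    [0, 0, 2],
    [0, 0, 7],
    [0, 0, 12],
    [0, 0, 17],
    [0, 0, 18],
  ],
  twist=[
    [0, 0, 0],
    [0, 0, 0],
    [0, 0, 0],
    [0, 0, 0],
    [0, 0, 0],
  ],
)

```text
t: 12.2
eef_pos: [489.5, -385.2, 207.3]
orientation: [2.923, 1.12, 0.009]
force: [1.1, -0.1, 0.4]
gripper_width: 35.4
finger_force: 41.2
```

```bash
python3 - <<'E'
from h import *
go((528,-102,200),87.8)
E
```

```text
offset cm [ 3.85 28.32 -0.73] twist z -44.1 alt 135.9 j6 0.12 zax [ 0.009 -0.008 -1.   ]
```

move_arm(
  offset=[
    [0.5, 5, 0],
    [1, 10, 0],
    [1.5, 15, 0],
    [2, 20, 0],
    [3, 24, 0],
  ],
  twist=[
    [0, 0, -8],
    [0, 0, -16],
    [0, 0, -24],
    [0, 0, -32],
    [0, 0, -40],
  ],
)

```text
t: 12.7
eef_pos: [517.2, -142.1, 197.7]
orientation: [-3.141, -0.048, 0.001]
force: [1.6, 0.1, -1.1]
gripper_width: 35.3
finger_force: 41.2
```

move_arm(
  offset=[
    [0.8, 4, -3],
    [0.8, 4.2, -7],
    [0.8, 4.2, -9],
    [0.8, 4.2, -9],
  ],
  twist=[
    [0, 0, -4],
    [0, 0, -4],
    [0, 0, -4],
    [0, 0, -4],
  ],
)

```text
t: 13.1
eef_pos: [523.2, -101.2, 103.1]
orientation: [-3.139, 0.052, 0.013]
force: [-0.4, 0.0, -1.1]
gripper_width: 35.2
finger_force: 41.2
```

```bash
python3 - <<'E'
from h import *
print(arm.read_state()['gripper_width']);go((528,-102,69.5),87.8)
E
```

```text
35.16708850164022
offset cm [ 0.48 -0.08 -3.36] twist z -0.3 alt 179.7 j6 1.35 zax [-0.008  0.002 -1.   ]
```

move_arm(
  offset=[
    [0, 0, -2.5],
    [0, 0, -3.5],
    [0, 0, -3.8],
    [0, 0, -4.1],
    [0, 0, -4.1],
  ],
  twist=[
    [0, 0, 0],
    [0, 0, 0],
    [0, 0, 0],
    [0, 0, 0],
    [0, 0, 0],
  ],
)

```text
t: 13.6
eef_pos: [526.2, -102.8, 69.9]
orientation: [3.141, -0.054, 0.003]
force: [-3.8, 0.7, 3.8]
gripper_width: 35.3
finger_force: 42.1
```

move_arm(
  offset=[
    [0, 0, 0],
    [0, 0, 0],
  ],
  twist=[
    [0, 0, 0],
    [0, 0, 0],
  ],
)

```text
t: 13.8
eef_pos: [526.4, -102.9, 69.8]
orientation: [3.14, -0.054, 0.003]
force: [-5.0, 1.0, 6.2]
gripper_width: 35.1
finger_force: 42.2
```

Contact with the floor, so release and go to the flat carton.

move_arm(
  offset=[
    [0, 0, 0],
    [0, 0, 0],
    [0, 0, 0],
  ],
  twist=[
    [0, 0, 0],
    [0, 0, 0],
    [0, 0, 0],
  ],
  grip=-0.15,
)

```text
t: 14.1
eef_pos: [526.1, -102.5, 67.5]
orientation: [3.141, -0.054, 0.001]
force: [0.2, 0.2, -0.3]
gripper_width: 49.1
finger_force: 0.0
```

move_arm(
  offset=[
    [0, 0, 3],
    [0, 0, 8],
    [0, 0, 13],
    [-4, 2, 13],
    [-8, 5, 13],
  ],
  twist=[
    [0, 0, 0],
    [0, 0, 0],
    [0, 0, 0],
    [0, 0, 0],
    [0, 0, 0],
  ],
)

```text
t: 14.6
eef_pos: [446.5, -53.0, 199.4]
orientation: [3.14, -0.057, 0.005]
force: [-0.7, 1.1, -0.8]
gripper_width: 49.3
finger_force: 0.0
```

```bash
python3 - <<'E'
from h import *
snap('side');snap('top')
x=fit('carton_flat',(396.5,166));print(x)
go((*x[0],130),x[1]+90);
print(fit('carton_long',(508,-181),z0=50),fit('carton_slim',(528,-102),z0=50))
E
```

```text
(array([397.8, 165.3]), np.float64(188.4), np.float64(0.103), ['side', 'top'])
offset cm [-4.77 21.73 -6.77] twist z 10.3 alt -169.7 j6 1.41 zax [ 0.002 -0.    -1.   ]
(array([ 506.4, -181.7]), np.float64(176.4), np.float64(0.534), ['side', 'top']) (array([ 524.1, -101.8]), np.float64(177.0), np.float64(0.06), ['side'])
```

move_arm(
  offset=[
    [-1, 4.5, -1],
    [-2, 9, -2],
    [-3, 13.5, -3],
    [-4, 18, -4],
    [-4.8, 21.8, -5],
  ],
  twist=[
    [0, 0, 4],
    [0, 0, 8],
    [0, 0, 10.3],
    [0, 0, 10.3],
    [0, 0, 10.3],
  ],
  grip=-1,
)

```text
t: 15.5
eef_pos: [397.7, 167.4, 146.8]
orientation: [-3.133, -0.228, 0.0]
force: [1.3, -1.5, 0.3]
gripper_width: 85.3
finger_force: 0.0
```

move_arm(
  offset=[
    [0, 0, -1.7],
    [0, 0, -1.7],
  ],
  twist=[
    [0, 0, 0],
    [0, 0, 0],
  ],
)

```text
t: 15.7
eef_pos: [396.9, 166.1, 127.6]
orientation: [3.132, 0.232, -0.008]
force: [-1.0, -1.2, -0.2]
gripper_width: 85.1
finger_force: 0.0
```

```bash
python3 - <<'E'
from h import *
snap('side');snap('top')
print(fit('carton_flat',(397,165.5)),fit('carton_flat',(397,165.5),cn=('side',)))
go((397,165.5,11),98.6)
E
```

```text
(array([395. , 164.6]), np.float64(8.5), np.float64(0.073), ['side']) (array([395. , 164.6]), np.float64(8.5), np.float64(0.073), ['side'])
offset cm [ -0.17   0.06 -12.03] twist z 0.4 alt -179.6 j6 1.74 zax [ 0.001  0.    -1.   ]
```

move_arm(
  offset=[
    [-0.2, 0, -5],
    [-0.2, 0, -10],
    [-0.2, 0, -11.7],
    [-0.2, 0, -12],
  ],
  twist=[
    [0, 0, 0],
    [0, 0, 0],
    [0, 0, 0],
    [0, 0, 0],
  ],
)

```text
t: 16.35
eef_pos: [394.4, 164.3, 7.8]
orientation: [3.132, 0.226, -0.007]
force: [0.1, 0.9, -0.1]
gripper_width: 84.9
finger_force: 0.0
```

move_arm(
  offset=[
    [0, 0, 0],
    [0, 0, 0],
    [0, 0, 0],
    [0, 0, 0],
    [0, 0, 0],
  ],
  twist=[
    [0, 0, 0],
    [0, 0, 0],
    [0, 0, 0],
    [0, 0, 0],
    [0, 0, 0],
  ],
  grip=1,
  squeeze=40,
)

```text
t: 16.85
eef_pos: [397.6, 165.9, 12.9]
orientation: [-3.133, -0.228, -0.007]
force: [0.3, -1.8, 6.6]
gripper_width: 51.1
finger_force: 43.9
```

move_arm(
  offset=[
    [0, 0, 2],
    [0, 0, 7],
    [0, 0, 12],
    [0, 0, 17],
    [0, 0, 18],
  ],
  twist=[
    [0, 0, 0],
    [0, 0, 0],
    [0, 0, 0],
    [0, 0, 0],
    [0, 0, 0],
  ],
)

```text
t: 17.35
eef_pos: [397.8, 166.3, 198.0]
orientation: [-3.13, -0.229, -0.018]
force: [0.8, 0.0, -2.0]
gripper_width: 50.7
finger_force: 43.0
```

```bash
python3 - <<'E'
from h import *
go((604,-185,190),87.8)
E
```

```text
offset cm [ 20.62 -35.13  -0.8 ] twist z -10.6 alt 169.4 j6 1.74 zax [ 0.011  0.004 -1.   ]
```

move_arm(
  offset=[
    [0, -5, 0],
    [0, -10, 0],
    [0, -15, 0],
    [0, -20, 0],
    [0, -25, 0],
  ],
  twist=[
    [0, 0, -4],
    [0, 0, -8],
    [0, 0, -10.6],
    [0, 0, -10.6],
    [0, 0, -10.6],
  ],
)

```text
t: 17.85
eef_pos: [395.2, -86.1, 189.9]
orientation: [-3.141, 0.061, -0.001]
force: [1.1, -0.1, -1.9]
gripper_width: 51.0
finger_force: 43.0
```

move_arm(
  offset=[
    [2, -4.5, 0],
    [5, -8, 0],
    [9, -10.1, 0],
    [13, -10.1, -1],
    [17, -10.1, -2],
  ],
  twist=[
    [0, 0, 0],
    [0, 0, 0],
    [0, 0, 0],
    [0, 0, 0],
    [0, 0, 0],
  ],
)

```text
t: 18.35
eef_pos: [567.1, -186.5, 169.3]
orientation: [-3.141, 0.065, 0.001]
force: [-1.3, -0.3, -2.1]
gripper_width: 51.1
finger_force: 43.1
```

move_arm(
  offset=[
    [3.6, 0, -2],
    [3.6, 0, -5.5],
    [3.6, 0, -6.5],
    [3.6, 0, -6.5],
    [3.6, 0, -6.5],
  ],
  twist=[
    [0, 0, 0],
    [0, 0, 0],
    [0, 0, 0],
    [0, 0, 0],
    [0, 0, 0],
  ],
)

```text
t: 18.85
eef_pos: [601.7, -185.6, 106.9]
orientation: [3.14, -0.062, 0.002]
force: [-0.3, -0.2, -1.7]
gripper_width: 51.4
finger_force: 43.0
```

```bash
python3 - <<'E'
from h import *
print(arm.read_state()['gripper_width']);go((604,-185,61),87.8)
E
```

```text
51.361773937085815
offset cm [ 0.23  0.06 -4.59] twist z 0.1 alt -179.9 j6 1.26 zax [ 0.002 -0.001 -1.   ]
```

move_arm(
  offset=[
    [0, 0, -2.5],
    [0, 0, -4],
    [0, 0, -4.4],
    [0, 0, -4.6],
    [0, 0, -4.6],
  ],
  twist=[
    [0, 0, 0],
    [0, 0, 0],
    [0, 0, 0],
    [0, 0, 0],
    [0, 0, 0],
  ],
)

```text
t: 19.35
eef_pos: [601.9, -185.7, 62.1]
orientation: [3.14, -0.062, 0.003]
force: [-2.7, 1.3, 3.4]
gripper_width: 51.2
finger_force: 43.7
```

move_arm(
  offset=[
    [0, 0, -0.1],
    [0, 0, -0.2],
    [0, 0, -0.2],
  ],
  twist=[
    [0, 0, 0],
    [0, 0, 0],
    [0, 0, 0],
  ],
)

```text
t: 19.65
eef_pos: [602.2, -185.8, 61.5]
orientation: [3.14, -0.062, 0.004]
force: [-6.9, 1.2, 10.8]
gripper_width: 51.0
finger_force: 44.7
```

move_arm(
  offset=[
    [0, 0, 0],
    [0, 0, 0],
    [0, 0, 0],
  ],
  twist=[
    [0, 0, 0],
    [0, 0, 0],
    [0, 0, 0],
  ],
  grip=-0.45,
)

```text
t: 19.95
eef_pos: [602.0, -185.5, 57.5]
orientation: [3.141, -0.062, 0.001]
force: [-0.1, 0.1, -0.7]
gripper_width: 61.9
finger_force: 0.0
```

move_arm(
  offset=[
    [0, 0, 3],
    [0, 0, 8],
    [0, 0, 13],
    [-4, 0, 13],
    [-8, 0, 13],
  ],
  twist=[
    [0, 0, 0],
    [0, 0, 0],
    [0, 0, 0],
    [0, 0, 0],
    [0, 0, 0],
  ],
)

```text
t: 20.45
eef_pos: [522.6, -185.9, 189.8]
orientation: [3.139, -0.06, 0.007]
force: [-0.7, -0.1, -0.7]
gripper_width: 61.7
finger_force: 0.0
```

move_arm(
  offset=[
    [-4, 0, 0],
    [-8, 0, 0],
    [-12, 0, 0],
    [-16, 0, 0],
    [-16, 0, 0],
  ],
  twist=[
    [0, 0, 0],
    [0, 0, 0],
    [0, 0, 0],
    [0, 0, 0],
    [0, 0, 0],
  ],
  grip=1,
)

```text
t: 20.95
eef_pos: [358.9, -185.4, 187.8]
orientation: [3.14, -0.065, 0.001]
force: [0.5, -0.0, 0.8]
gripper_width: 0.2
finger_force: 0.0
```

```bash
python3 - <<'E'
from h import *
np.set_printoptions(precision=1,suppress=True)
snap('side');snap('top')
go((490,-35,150),87.8)
print([fit(n,p,z0=50) for n,p in(('carton_long',(508,-181)),('carton_slim',(526,-102)),('carton_flat',(603,-185)))])
r=[nets.mark_of(c,'prop_knob') for c in('side','top')]
print([[(m['confidence'],onz(c,m['point'],98)) for m in q[:2]] for c,q in zip(('side','top'),r)])
for n in('side','top'): print([(m['confidence'],onz(n,m['point'],0)) for m in nets.mark_of(n,'carton_tall')])
im=np.vstack([cv2.resize(S[n]['image'][a:b,c:d],(600,300))for n,a,b,c,d in(('side',170,290,240,480),('top',150,270,200,440))])
cv2.imwrite('pics/v4.png',im[:,:,::-1])
E
```

```text
offset cm [12.8 15.1 -3.8] twist z 0.1 alt -179.9 j6 1.05 zax [ 0. -0. -1.]
[(array([ 506. , -181.4]), np.float64(-2.2), np.float64(0.072), ['side', 'top']), (array([ 525. , -102.3]), np.float64(-1.8), np.float64(0.085), ['side', 'top']), (array([ 601.5, -183.3]), np.float64(168.9), np.float64(0.149), ['side'])]
[[], [(0.65, array([491.8,  29.5,  98. ]))]]
[(0.61, array([560.9, 383.6,  -0. ]))]
[]
```

View pics/v4.png

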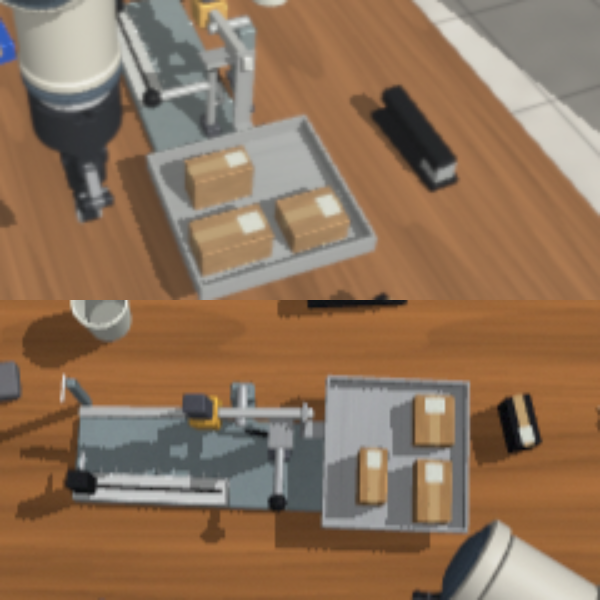

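All three cartons lie in the pan with the prop upright and its ball at crop (278,502). Next I push the prop.

move_arm(
  offset=[
    [4, 4, 0],
    [8, 8, 0],
    [11, 11.5, 0],
    [12.9, 15.3, -3],
    [12.9, 15.3, -5],
  ],
  twist=[
    [0, 0, 0],
    [0, 0, 0],
    [0, 0, 0],
    [0, 0, 0],
    [0, 0, 0],
  ],
)

```text
t: 22.05
eef_pos: [492.8, -28.7, 136.9]
orientation: [-3.14, 0.055, -0.003]
force: [0.6, 0.3, -0.5]
gripper_width: 0.0
finger_force: 0.0
```

move_arm(
  offset=[
    [0, 0, -2.5],
    [0, 0, -5],
    [0, 0, -5.2],
    [0, 0, -5.2],
  ],
  twist=[
    [0, 0, 0],
    [0, 0, 0],
    [0, 0, 0],
    [0, 0, 0],
  ],
)

```text
t: 22.45
eef_pos: [490.5, -32.4, 85.1]
orientation: [-3.141, 0.062, 0.002]
force: [-0.8, 0.7, -0.1]
gripper_width: 0.3
finger_force: 0.0
```

move_arm(
  offset=[
    [0, 1, 0],
    [0, 2, 0],
    [0, 3, 0],
    [0, 3.5, 0],
    [0, 4, 0],
  ],
  twist=[
    [0, 0, 0],
    [0, 0, 0],
    [0, 0, 0],
    [0, 0, 0],
    [0, 0, 0],
  ],
)

```text
t: 22.95
eef_pos: [491.8, 1.4, 87.6]
orientation: [3.126, -0.067, 0.006]
force: [-1.8, -33.5, 6.6]
gripper_width: -0.5
finger_force: 17.0
```

```bash
python3 - <<'E'
from h import *
print(arm.read_state()['force'],tool()[0])
snap('side');snap('top');print(arm.read_state()['force'])
im=np.vstack([cv2.resize(S[n]['image'][a:b,c:d],(600,300),interpolation=2)for n,a,b,c,d in(('side',160,260,250,450),('top',165,265,230,430))])
cv2.imwrite('pics/v5.png',im[:,:,::-1])
E
```

```text
[ -1.77399449 -33.50921896   6.61715331] [491.78906003   1.39085738  87.61060844]
[ -0.82331582 -23.8143945    4.61097203]
```

View pics/v5.png

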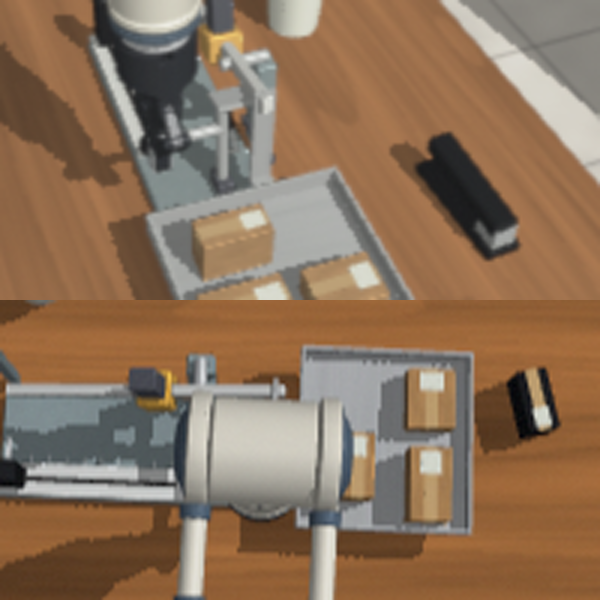

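The finger is against the ball and the prop is still upright. I push on gently.

move_arm(
  offset=[
    [0, 0, 0],
    [0, 0.2, 0],
    [0, 0.4, 0],
  ],
  twist=[
    [0, 0, 0],
    [0, 0, 0],
    [0, 0, 0],
  ],
)

```text
t: 23.35
eef_pos: [491.8, 3.0, 87.8]
orientation: [3.122, -0.07, 0.006]
force: [-1.4, -38.5, 4.8]
gripper_width: -0.3
finger_force: 19.4
```

move_arm(
  offset=[
    [0, 0.3, 0],
    [0, 0.6, 0],
    [0, 0.6, 0],
  ],
  twist=[
    [0, 0, 0],
    [0, 0, 0],
    [0, 0, 0],
  ],
)

```text
t: 23.65
eef_pos: [491.4, 18.1, 86.2]
orientation: [3.141, -0.061, 0.004]
force: [1.4, -2.0, 1.7]
gripper_width: -0.2
finger_force: 1.3
```

move_arm(
  offset=[
    [0, 0.6, 0],
    [0, 1.2, 0],
    [0, 1.8, 0],
    [0, 2.4, -0.2],
    [0, 2.8, -0.4],
  ],
  twist=[
    [0, 0, 0],
    [0, 0, 0],
    [0, 0, 0],
    [0, 0, 0],
    [0, 0, 0],
  ],
)

```text
t: 24.15
eef_pos: [490.6, 46.6, 81.0]
orientation: [-3.141, 0.06, 0.001]
force: [-0.1, 0.3, -0.1]
gripper_width: 0.1
finger_force: 0.0
```

```bash
python3 - <<'E'
from h import *
snap('side');snap('top');print(arm.read_state()['force'])
im=np.vstack([cv2.resize(S[n]['image'][a:b,c:d],(600,300),interpolation=2)for n,a,b,c,d in(('side',150,250,250,450),('top',165,265,230,430))])
cv2.imwrite('pics/v6.png',im[:,:,::-1])
E
```

```text
[ 0.80169849 -0.50823833 -0.13510463]
```

View pics/v6.png

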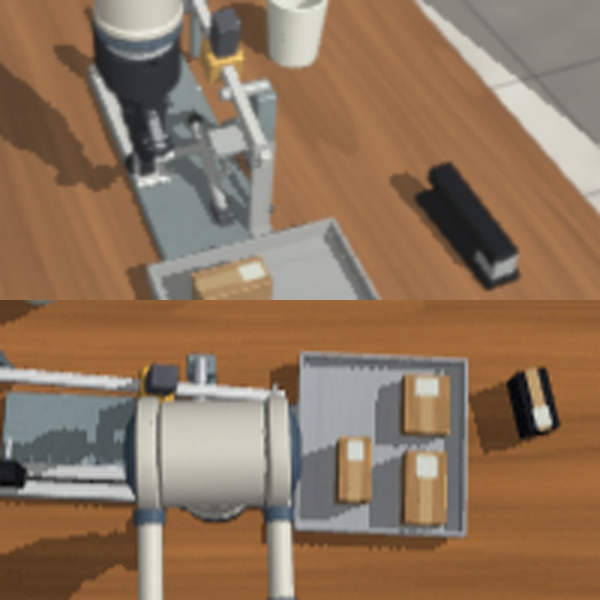

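The prop is folded and the beam is free, with the pan down at the lower stop. I back off and measure the beam.

move_arm(
  offset=[
    [-3, -1, 2],
    [-7, -1, 5],
    [-9, -1, 10],
    [-9, -1, 15],
    [-11, -1, 18],
  ],
  twist=[
    [0, 0, 0],
    [0, 0, 0],
    [0, 0, 0],
    [0, 0, 0],
    [0, 0, 0],
  ],
)

```text
t: 24.75
eef_pos: [381.0, 35.4, 264.5]
orientation: [-3.141, 0.062, -0.006]
force: [-0.9, -0.9, -0.3]
gripper_width: -0.0
finger_force: 0.0
```

```bash
cat >> h.py <<'E'
O=np.array([596,66.]);TH=np.radians(-2.2);U=np.array([np.cos(TH),np.sin(TH)]);V=np.array([-np.sin(TH),np.cos(TH)])
def w(x,y): return O+x*U+y*V
def yz(n,rc,x=0):
    c,d=ray(n,rc);nn=np.array([*U,0]);k=((np.array([*O,0])-c)@nn+x)/(d@nn);P=c+k*d
    return np.array([(P[:2]-O)@V,P[2]])
E
python3 - <<'E'
from h import *
np.set_printoptions(precision=1,suppress=True)
snap('side','s7');snap('top')
for th in('beam','poise','scale','marker'):
    for n in('side','top'):
        for m in nets.trace(n,th)[:2]: print(th,n,round(m['confidence'],2),np.array(m['box']),m['pixels'].sum())
ov=S['side']['image'].copy()
m=nets.trace('side','beam')
if m: ov[np.array(m[0]['pixels'],bool)]=[255,0,0]
m=nets.trace('side','poise')
if m: ov[np.array(m[0]['pixels'],bool)]=[0,255,0]
a=S['side']['image'][120:240,270:390]
im=np.hstack([cv2.resize(x[120:240,270:390],(390,390),interpolation=2) for x in(S['side']['image'],ov)])
cv2.imwrite('pics/v7.png',im[:,:,::-1])
E
```

```text
beam side 0.94 [343.8 213.7  90.3 166.8] 3229
beam side 0.16 [325.6 164.2  15.2  25.7] 259
beam top 0.73 [307.8 212.4 160.5  59.1] 3021
poise side 0.58 [325.1 163.6  12.2  21.9] 233
poise top 0.68 [282.4 194.6  25.8  13.1] 217
poise top 0.6 [298.9 219.1  25.1  28.2] 165
scale side 0.61 [333.4 213.1 109.  163. ] 6106
scale top 0.86 [306.3 214.3 160.   64. ] 6512
marker side 0.71 [404.6 227.2  33.2  41.6] 726
marker side 0.66 [284.9 164.6  13.1  15. ] 132
marker top 0.46 [232.1 222.1  11.7  15.6] 126
```

View pics/v7.png

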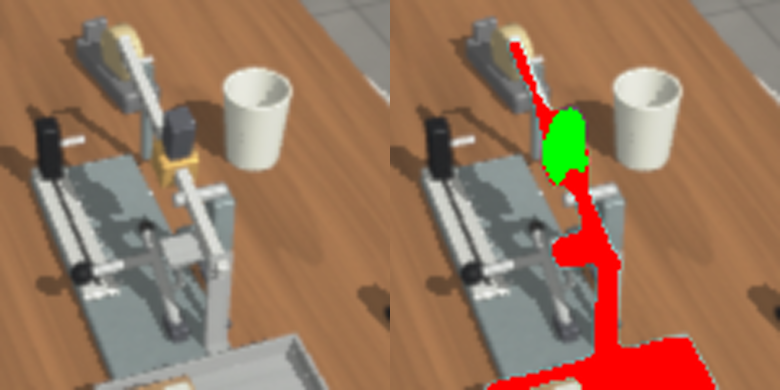

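The side view shows the beam high at its outer end (crop 125,45). The poise is at (180,140) and the beam mask is clean along the bar.

```bash
cat >> h.py <<'E'
def meas():
    snap('side');snap('top')
    pm=nets.trace('side','poise');bm=nets.trace('side','beam');out={}
    yp=None
    if pm:
        yp=yz('side',(pm[0]['box'][1],pm[0]['box'][0]));out['poise mask']=yp.round(1)
    if bm:
        P=np.array([yz('side',rc) for rc in np.argwhere(bm[0]['pixels'])])
        k=(P[:,0]>20)&(P[:,0]<230)&(P[:,1]>80)
        if yp is not None: k&=(abs(P[:,0]-yp[0])>32)
        Q=P[k]
        for _ in range(4):
            vx,vy,x0,y0=cv2.fitLine(np.float32(Q),cv2.DIST_HUBER,0,.01,.01).ravel()
            r=(Q[:,1]-y0)-(Q[:,0]-x0)*vy/vx;Q=Q[abs(r)<14]
        out['tilt']=round(float(np.arctan(vy/vx)),3);out['z0']=round(float(y0-x0*vy/vx),1);out['ymax']=Q[:,0].max().round(1);out['zrms']=r.std().round(1)
    for n in('side','top'):
        for th,h in(('poise_knob',205),('marker_top',95)):
            out[n+th]=[(round(m['confidence'],2),(yz(n,m['point']) if n=='side' and h==205 else np.array([(onz(n,m['point'],h)[:2]-O)@U,(onz(n,m['point'],h)[:2]-O)@V])).round(1)) for m in nets.mark_of(n,th)[:2]]
    return out
E
python3 - <<'E'
from h import *
print(meas())
E
```

```text
{'poise mask': array([ 31.7, 181.7]), 'tilt': 0.379, 'z0': 106.1, 'ymax': np.float64(209.4), 'zrms': np.float64(8.0), 'sidepoise_knob': [(0.49, array([ -9.4, 240.5]))], 'sidemarker_top': [(0.67, array([-63.6, 211.7]))], 'toppoise_knob': [(0.47, array([-0.9, 40.4]))], 'topmarker_top': [(0.66, array([-77.6, 211.7]))]}
```

```bash
python3 - <<'E'
from h import *
np.set_printoptions(precision=1,suppress=True)
snap('side');snap('top')
for n in('side','top'): print(n,ray(n,(0,0))[0])
for t in(.2,.1,0,-.18):
    for ye in(200,):
        p=[*w(0,ye*np.cos(t)-0*np.sin(t)),140+ye*np.sin(t)]
        q=[*w(0,60*np.cos(t)),140+60*np.sin(t)]
        print(t,proj('side',p),proj('top',p),'y60',proj('side',q),proj('top',q))
print('mark',proj('side',[*w(30,215),140]),proj('top',[*w(30,215),140]))
for n in('side','top'):
    m=nets.trace(n,'beam')[0]['pixels'];p=np.argwhere(m)
    print(n,'tip',p[p[:,0]<p[:,0].min()+3].mean(0) if n=='side' else p[p[:,1]<p[:,1].min()+3].mean(0))
    im=S[n]['image'];a,b,c,d=(115,185,285,355) if n=='side' else (165,225,215,335)
    cv2.imwrite(f'pics/z{n}.png',cv2.resize(im[a:b,c:d],None,fx=6,fy=6,interpolation=0)[:,:,::-1])
a=cv2.imread('pics/zside.png');b=cv2.imread('pics/ztop.png')
b=cv2.resize(b,(420,210));cv2.imwrite('pics/v8.png',np.vstack([a,b])[:600])
E
```

```text
side [ 255.4 -710.2  889. ]
top [ 349.2   33.2 1393.9]
0.2 [308.2 134.3] [230.5 189.6] y60 [321.8 165.5] [276.8 193.3]
0.1 [308.  138.7] [230.7 190.8] y60 [321.7 166.7] [276.6 193.7]
0 [308.  143.3] [231.5 192.1] y60 [321.6 168.1] [276.6 194. ]
-0.18 [308.4 152.3] [234.6 194.4] y60 [321.7 170.9] [277.2 194.7]
mark [314.9 139.3] [227.4 182.5]
side tip [133.2 307.8]
top tip [189.3 229.3]
```

View pics/v8.png

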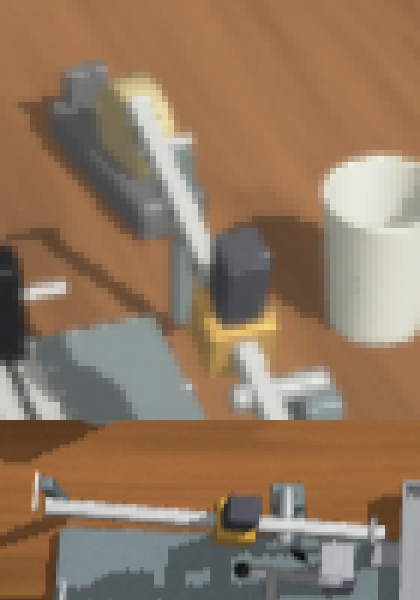

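The model projection fits the real tip (side row 133, predicted 134), so the scale pose is good. The poise is about 17 mm out, and I now go in beside the knob on its pivot side.

move_arm(
  offset=[
    [5, 0, 0],
    [10, 1, 0],
    [15, 2, 0],
    [20, 3.2, 0],
    [21.5, 3.4, -1],
  ],
  twist=[
    [0, 0, 0],
    [0, 0, 0],
    [0, 0, 0],
    [0, 0, 0],
    [0, 0, 0],
  ],
)

```text
t: 26.45
eef_pos: [599.1, 70.5, 249.3]
orientation: [-3.141, 0.061, 0.002]
force: [0.0, 0.1, -0.3]
gripper_width: 0.2
finger_force: 0.0
```

```bash
cat >> h.py <<'E'
def tilt(yin,n='side',verb=False):
    """bar segment yin..200 (beyond the poise) matched as a bright strip"""
    K=8;im=S[n]['image'];hsv=cv2.cvtColor(im,cv2.COLOR_RGB2HSV).astype(np.float32)
    g=hsv[:,:,2]-hsv[:,:,1]
    def hull(t,dy):
        P=[]
        for y in(yin,200):
            for x in(-6,6):
                for z in(-9,9): P.append(proj(n,[*w(x,y*np.cos(t)-z*np.sin(t)),140+y*np.sin(t)+z*np.cos(t)]))
        return cv2.convexHull(np.float32(P))[:,0]+[dy,0]
    H0=hull(0,0);x0,y0=(H0.min(0)-25).astype(int);x1,y1=(H0.max(0)+25).astype(int)
    G=cv2.resize(g[y0:y1,x0:x1],None,fx=K,fy=K,interpolation=cv2.INTER_LINEAR)
    best=None
    for t in np.arange(-.26,.261,.005):
        for dy in np.arange(-1.5,1.6,.5):
            m=np.zeros(G.shape,np.uint8);q=((hull(t,dy)-[x0,y0]+.5)*K).astype(int)
            cv2.fillConvexPoly(m,q,1);r=cv2.dilate(m,np.ones((3*K,3*K)))-m
            sc=G[m>0].mean()-G[r>0].mean()
            if best is None or sc>best[0]: best=(sc,t,dy)
    return tuple(np.round(best,3))
E
python3 - <<'E'
from h import *
go((*w(0,4),190),87.8)
# calibrate on stored pictures
snap('side');snap('top')
for f,t in(('s7',.2),('s0',-.18)):
    S['side']['image']=cv2.imread(f'pics/{f}.png')[:,:,::-1].copy();print(f,t,tilt(90))
E
```

```text
offset cm [-0.3  -0.05 -5.93] twist z 0.0 alt -180.0 j6 1.67 zax [-0.001  0.    -1.   ]
s7 0.2 (np.float64(79.704), np.float64(0.26), np.float64(0.5))
s0 -0.18 (np.float64(59.519), np.float64(-0.12), np.float64(-1.5))
```

move_arm(
  offset=[
    [-0.3, 0, -2],
    [-0.3, 0, -4.5],
    [-0.3, 0, -5.9],
    [-0.3, 0, -5.9],
  ],
  twist=[
    [0, 0, 0],
    [0, 0, 0],
    [0, 0, 0],
    [0, 0, 0],
  ],
)

```text
t: 26.95
eef_pos: [591.2, 69.3, 190.1]
orientation: [3.141, -0.062, -0.006]
force: [-0.7, -0.1, -0.0]
gripper_width: 0.1
finger_force: 0.0
```

move_arm(
  offset=[
    [0, 0.8, 0],
    [0, 1.6, 0],
    [0, 2.4, 0],
    [0, 3.2, 0],
    [0, 4, 0],
  ],
  twist=[
    [0, 0, 0],
    [0, 0, 0],
    [0, 0, 0],
    [0, 0, 0],
    [0, 0, 0],
  ],
)

```text
t: 27.45
eef_pos: [593.4, 110.4, 192.9]
orientation: [-3.141, 0.061, -0.003]
force: [2.2, -2.2, -1.4]
gripper_width: -0.0
finger_force: 1.3
```

move_arm(
  offset=[
    [0, 0.8, 0],
    [0, 1.6, 0],
    [0, 2.2, 0],
    [0, 2.2, 0],
  ],
  twist=[
    [0, 0, 0],
    [0, 0, 0],
    [0, 0, 0],
    [0, 0, 0],
  ],
)

```text
t: 27.85
eef_pos: [592.6, 133.1, 192.3]
orientation: [-3.14, 0.059, 0.001]
force: [0.4, 0.1, -0.9]
gripper_width: 0.2
finger_force: 0.0
```

```bash
sed -i 's/np.arange(-.26,.261,.005)/np.arange(-.2,.321,.005)/' h.py; python3 - <<'E'
from h import *
snap('side');snap('top');print(arm.read_state()['force'],tool()[0]);print(tilt(135))
print(meas())
im=np.vstack([cv2.resize(S[n]['image'][a:b,c:d],(600,300),interpolation=2)for n,a,b,c,d in(('side',110,190,240,400),('top',150,230,200,360))])
cv2.imwrite('pics/v9.png',im[:,:,::-1])
E
```

```text
[-0.5074537   0.32563985  0.11103459] [592.70273888 132.22652763 192.54939337]
(np.float64(56.683), np.float64(0.32), np.float64(-1.5))
{'poise mask': array([ 80.5, 178.9]), 'tilt': -0.08, 'z0': 151.3, 'ymax': np.float64(222.8), 'zrms': np.float64(7.0), 'sidepoise_knob': [(0.55, array([ 76.4, 227.1]))], 'sidemarker_top': [(0.73, array([-65.7, 201.8]))], 'toppoise_knob': [], 'topmarker_top': []}
```

View pics/v9.png

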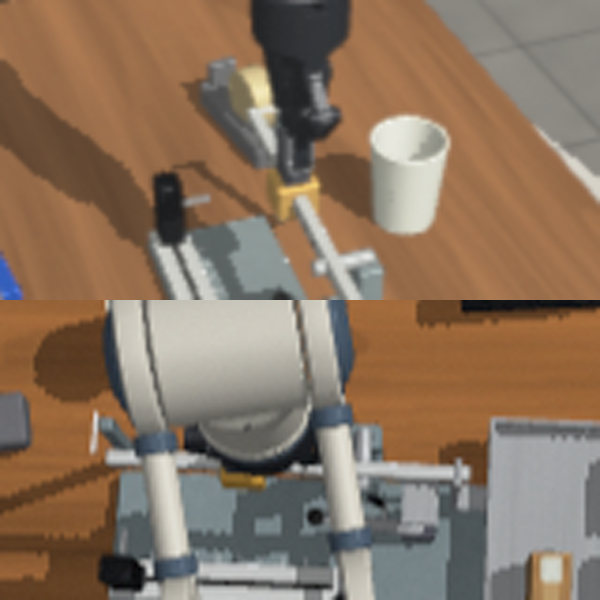

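The closed fingers are pushing the knob outward and the beam is still at the upper stop. I push further and then clear the view.

move_arm(
  offset=[
    [0, 0.8, 0],
    [0, 1.6, 0],
    [0, 2, 0],
    [0, 2, 0],
  ],
  twist=[
    [0, 0, 0],
    [0, 0, 0],
    [0, 0, 0],
    [0, 0, 0],
  ],
)

```text
t: 28.75
eef_pos: [592.7, 152.8, 192.3]
orientation: [-3.14, 0.059, 0.0]
force: [-0.2, 0.0, -0.8]
gripper_width: -0.1
finger_force: 0.0
```

move_arm(
  offset=[
    [0, -1, 0],
    [0, -1.5, 4],
    [-4, -2, 8],
    [-8, -2, 9],
    [-13, -2, 9],
  ],
  twist=[
    [0, 0, 0],
    [0, 0, 0],
    [0, 0, 0],
    [0, 0, 0],
    [0, 0, 0],
  ],
)

```text
t: 29.25
eef_pos: [462.5, 130.8, 285.4]
orientation: [-3.14, 0.064, -0.008]
force: [-0.8, 0.1, 0.4]
gripper_width: 0.4
finger_force: 0.0
```

move_arm(
  offset=[
    [-4, 0, 0],
    [-7, 0, 0],
    [-7, 0, 0],
    [-7, 0, 0],
    [-7, 0, 0],
  ],
  twist=[
    [0, 0, 0],
    [0, 0, 0],
    [0, 0, 0],
    [0, 0, 0],
    [0, 0, 0],
  ],
)

```text
t: 29.75
eef_pos: [393.5, 131.3, 282.1]
orientation: [3.141, -0.063, 0.0]
force: [-0.0, 0.8, 0.2]
gripper_width: 0.1
finger_force: 0.0
```

```bash
python3 - <<'E'
from h import *
print(meas(),tool()[0]);print(tilt(145))
m=nets.trace('side','beam')[0]['pixels'];p=np.argwhere(m);print('tip',p[p[:,0]<p[:,0].min()+3].mean(0))
E
```

```text
{'poise mask': array([ 87.2, 178.7]), 'tilt': -0.178, 'z0': 156.7, 'ymax': np.float64(223.9), 'zrms': np.float64(7.5), 'sidepoise_knob': [(0.83, array([ 78.1, 221.2]))], 'sidemarker_top': [(0.7, array([-69.4, 207.7]))], 'toppoise_knob': [(0.67, array([  0.4, 109.6]))], 'topmarker_top': [(0.6, array([-80.4, 210.2]))]} [393.02216825 131.55952236 282.01826682]
(np.float64(55.258), np.float64(-0.01), np.float64(-1.5))
tip [144.16216216 313.02702703]
```

move_arm(
  offset=[
    [0, 0, 0],
    [0, 0, 0],
    [0, 0, 0],
    [0, 0, 0],
    [0, 0, 0],
  ],
  twist=[
    [0, 0, 0],
    [0, 0, 0],
    [0, 0, 0],
    [0, 0, 0],
    [0, 0, 0],
  ],
)

```text
t: 30.7
eef_pos: [392.7, 131.6, 282.3]
orientation: [3.141, -0.062, 0.0]
force: [0.3, -0.5, 0.2]
gripper_width: 0.1
finger_force: 0.0
```

```bash
cat >> h.py <<'E'
def score(im,yin,t,dx,dy,n='side',yout=200,K=8):
    hsv=cv2.cvtColor(im,cv2.COLOR_RGB2HSV).astype(np.float32);g=np.clip(hsv[:,:,2]-hsv[:,:,1],60,190)
    P=[proj(n,[*w(x,y*np.cos(t)-z*np.sin(t)),140+y*np.sin(t)+z*np.cos(t)]) for y in(yin,yout) for x in(-6,6) for z in(-9,9)]
    H=cv2.convexHull(np.float32(P))[:,0]+[dx,dy];x0,y0=(H.min(0)-6).astype(int);x1,y1=(H.max(0)+7).astype(int)
    G=cv2.resize(g[y0:y1,x0:x1],None,fx=K,fy=K,interpolation=cv2.INTER_LINEAR)
    m=np.zeros(G.shape,np.uint8);cv2.fillConvexPoly(m,((H-[x0,y0]+.5)*K).astype(int),1)
    r=cv2.dilate(m,np.ones((4*K,4*K)))-m
    return G[m>0].mean()-G[r>0].mean()
def tilt2(yin,dx,dy,im=None):
    im=S['side']['image'] if im is None else im
    ts=np.arange(-.25,.251,.01);s=np.array([score(im,yin,t,dx,dy) for t in ts]);k=s.argmax()
    if 0<k<len(ts)-1:
        a,b,c=s[k-1:k+2];return round(ts[k]+.005*(a-c)/(a-2*b+c),3),round(s[k],1)
    return ts[k],s[k]
E
python3 - <<'E'
from h import *
snap('side','s8');snap('top')
D=[(dx,dy) for dx in np.arange(-2.5,2.6,.5) for dy in np.arange(-2.5,2.6,.5)]
C={}
for f,t in(('s7',.2),('s0',-.18)):
    im=cv2.imread(f'pics/{f}.png')[:,:,::-1].copy();C[f]=im
    s=[score(im,145,t,*d) for d in D];k=np.argsort(s)[::-1][:4];print(f,[(D[i],round(float(s[i]),1)) for i in k])
tot=[score(C['s7'],145,.2,*d)+score(C['s0'],145,-.18,*d) for d in D];d=D[int(np.argmax(tot))];print(d)
for e in(d,(d[0]+.5,d[1]),(d[0]-.5,d[1])):
    for yin in(145,165): print(e,yin,tilt2(yin,*e,C['s7']),tilt2(yin,*e,C['s0']),'now',tilt2(yin,*e))
p=nets.trace('side','poise');q=nets.trace('top','poise');print([x[0]['box'] for x in(p,q)],[m['point'] for n in('side','top') for m in nets.mark_of(n,'poise_knob')[:1]])
E
```

```text
s7 [((np.float64(0.5), np.float64(-2.5)), 67.4), ((np.float64(0.0), np.float64(-2.5)), 65.4), ((np.float64(0.5), np.float64(-2.0)), 65.2), ((np.float64(1.0), np.float64(-2.0)), 64.3)]
s0 [((np.float64(2.5), np.float64(2.5)), 53.1), ((np.float64(2.5), np.float64(2.0)), 51.8), ((np.float64(2.0), np.float64(2.0)), 51.6), ((np.float64(2.0), np.float64(1.5)), 51.1)]
(np.float64(2.5), np.float64(2.5))
(np.float64(2.5), np.float64(2.5)) 145 (np.float64(0.208), np.float32(58.5)) (np.float64(-0.183), np.float32(53.1)) now (np.float64(0.25000000000000044), np.float32(17.090843))
(np.float64(2.5), np.float64(2.5)) 165 (np.float64(0.218), np.float32(53.1)) (np.float64(-0.196), np.float32(42.7)) now (np.float64(0.25000000000000044), np.float32(29.460709))
(np.float64(3.0), np.float64(2.5)) 145 (np.float64(0.182), np.float32(58.6)) (np.float64(-0.208), np.float32(54.2)) now (np.float64(0.25000000000000044), np.float32(19.155655))
(np.float64(3.0), np.float64(2.5)) 165 (np.float64(0.191), np.float32(51.6)) (np.float64(-0.207), np.float32(47.7)) now (np.float64(0.25000000000000044), np.float32(29.335503))
(np.float64(2.0), np.float64(2.5)) 145 (np.float64(0.238), np.float32(58.5)) (np.float64(-0.17), np.float32(51.5)) now (np.float64(0.25000000000000044), np.float32(14.02739))
(np.float64(2.0), np.float64(2.5)) 165 (np.float64(0.241), np.float32(54.8)) (np.float64(-0.171), np.float32(39.2)) now (np.float64(0.25000000000000044), np.float32(28.72927))
[[319.0, 154.3, 14.0, 28.7], [260.0, 194.6, 20.2, 13.5]] [[143.7, 319.5], [190.6, 257.1]]
```

```bash
python3 - <<'E'
from h import *
snap('side');snap('top')
a=cv2.resize(S['side']['image'][115:195,280:350],None,fx=7,fy=7,interpolation=0)
b=cv2.imread('pics/s7.png')[115:195,305:330,::-1];b=cv2.resize(b,None,fx=7,fy=7,interpolation=0)
for t,c in((0,(255,0,0)),(.1,(0,255,0)),(-.1,(0,0,255)),(-.2,(255,0,255))):
    p=proj('side',[*w(0,200*np.cos(t)),140+200*np.sin(t)]);cv2.circle(a,tuple(((p-[280,115]+.5)*7).astype(int)),3,c,-1)
cv2.imwrite('pics/v10.png',np.hstack([a,b])[:,:,::-1])
E
```

```text
(no output)
```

View pics/v10.png

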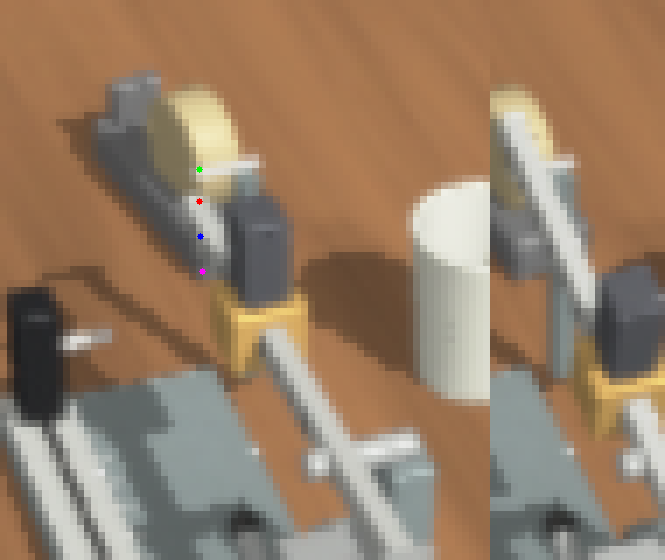

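The beam's outer end is now near crop (205,192), close to level and slightly low at about -0.05 rad. Gripping the knob squarely at a chosen position sets the poise directly, so I do that about 8 mm further in.

move_arm(
  offset=[
    [5, 0.8, 0],
    [10, 1.6, 0],
    [15, 2.5, 0],
    [20, 3.3, 0],
    [20.7, 3.3, -1],
  ],
  twist=[
    [0, 0, 0],
    [0, 0, 0],
    [0, 0, 0],
    [0, 0, 0],
    [0, 0, 0],
  ],
  grip=-0.6,
)

```text
t: 31.6
eef_pos: [604.0, 165.0, 267.5]
orientation: [3.14, -0.063, -0.007]
force: [-0.2, 0.3, -1.2]
gripper_width: 68.5
finger_force: 0.0
```

```bash
python3 - <<'E'
from h import *
go((*w(0,99),176),87.8);print(arm.read_state()['gripper_width'])
E
```

```text
offset cm [-0.42 -0.01 -9.15] twist z 0.1 alt -179.9 j6 1.82 zax [-0.005 -0.001 -1.   ]
68.47169883328249
```

move_arm(
  offset=[
    [0, 0, -3],
    [0, 0, -6.5],
    [0, 0, -9.3],
    [0, 0, -9.5],
  ],
  twist=[
    [0, 0, 0],
    [0, 0, 0],
    [0, 0, 0],
    [0, 0, 0],
  ],
)

```text
t: 32.0
eef_pos: [597.5, 164.1, 171.8]
orientation: [3.139, -0.062, -0.014]
force: [-0.5, 0.4, -0.7]
gripper_width: 68.5
finger_force: 0.0
```

```bash
python3 - <<'E'
from h import *
cams.snapshot('top');go((*w(0,99),176),87.8);print(arm.read_state()['force'])
E
```

```text
offset cm [0.15 0.07 0.14] twist z 0.1 alt -179.9 j6 1.82 zax [-0.005 -0.001 -1.   ]
[ 0.10992714 -0.78957209 -0.08106065]
```

move_arm(
  offset=[
    [0, 0, 0.2],
    [0, 0, 0.2],
    [0, 0, 0.2],
    [0, 0, 0.2],
    [0, 0, 0.2],
  ],
  twist=[
    [0, 0, 0],
    [0, 0, 0],
    [0, 0, 0],
    [0, 0, 0],
    [0, 0, 0],
  ],
  grip=1,
  squeeze=20,
)

```text
t: 32.55
eef_pos: [600.7, 164.9, 181.9]
orientation: [-3.14, 0.061, -0.007]
force: [0.5, 2.7, 6.2]
gripper_width: 27.6
finger_force: 24.3
```

move_arm(
  offset=[
    [0, 0, 0],
    [0, 0, 0],
    [0, 0, 0],
  ],
  twist=[
    [0, 0, 0],
    [0, 0, 0],
    [0, 0, 0],
  ],
)

```text
t: 32.85
eef_pos: [600.7, 164.9, 181.9]
orientation: [-3.14, 0.061, -0.007]
force: [0.3, 3.6, 6.2]
gripper_width: 27.7
finger_force: 24.2
```

move_arm(
  offset=[
    [0, 0, 0],
    [0, 0, 0],
    [0, 0, 0],
    [0, 0, 0],
  ],
  twist=[
    [0, 0, 0],
    [0, 0, 0],
    [0, 0, 0],
    [0, 0, 0],
  ],
  grip=-0.6,
)

```text
t: 33.25
eef_pos: [599.7, 164.3, 178.8]
orientation: [3.141, -0.062, -0.001]
force: [-0.3, 0.3, -0.3]
gripper_width: 68.0
finger_force: 0.0
```

move_arm(
  offset=[
    [0, 0, 4],
    [0, 0, 8],
    [-5, 0, 10],
    [-10, 0, 10],
    [-15, 0, 10],
  ],
  twist=[
    [0, 0, 0],
    [0, 0, 0],
    [0, 0, 0],
    [0, 0, 0],
    [0, 0, 0],
  ],
)

```text
t: 33.75
eef_pos: [452.3, 164.4, 279.8]
orientation: [-3.141, 0.063, -0.001]
force: [-1.4, 1.8, 1.4]
gripper_width: 68.6
finger_force: 0.0
```

move_arm(
  offset=[
    [-5, 0, 0],
    [-5, 0, 0],
    [-5, 0, 0],
    [-5, 0, 0],
    [-5, 0, 0],
  ],
  twist=[
    [0, 0, 0],
    [0, 0, 0],
    [0, 0, 0],
    [0, 0, 0],
    [0, 0, 0],
  ],
)

```text
t: 34.25
eef_pos: [404.4, 164.5, 278.8]
orientation: [3.14, -0.063, -0.002]
force: [1.1, -0.8, 0.6]
gripper_width: 68.1
finger_force: 0.0
```

move_arm(
  offset=[
    [0, 0, 0],
    [0, 0, 0],
    [0, 0, 0],
    [0, 0, 0],
    [0, 0, 0],
  ],
  twist=[
    [0, 0, 0],
    [0, 0, 0],
    [0, 0, 0],
    [0, 0, 0],
    [0, 0, 0],
  ],
)

```text
t: 34.75
eef_pos: [403.5, 164.6, 279.2]
orientation: [3.141, -0.062, -0.0]
force: [-0.9, -0.1, -0.3]
gripper_width: 68.3
finger_force: 0.0
```

```bash
cat >> h.py <<'E'
def tipinfo(im):
    hsv=cv2.cvtColor(im,cv2.COLOR_RGB2HSV).astype(int);return hsv
E
python3 - <<'E'
from h import *
np.set_printoptions(linewidth=200)
snap('side','s9');snap('top','t9')
for f in('s7','s8','s9'):
    im=cv2.imread(f'pics/{f}.png');h=cv2.cvtColor(im,cv2.COLOR_BGR2HSV)
    print(f);print('V');print(h[128:156,305:315,2]);
    if f=='s9': print('S');print(h[128:156,305:315,1])
print([m['point'] for n in('side','top') for m in nets.mark_of(n,'poise_knob')[:1]],[onz('top',m['point'],202)[:2]-O for m in nets.mark_of('top','poise_knob')[:1]])
E
```

```text
s7
V
[[180 188 195 198 197 184 166 159 160 161]
 [200 209 213 215 216 213 189 163 159 160]
 [199 216 220 223 223 223 216 172 159 159]
 [171 201 221 228 229 227 225 197 164 160]
 [130 159 214 220 220 224 232 225 175 160]
 [121 137 191 217 221 229 234 232 195 164]
 [120 121 156 217 219 218 216 231 209 167]
 [119 118 142 206 219 221 228 234 225 172]
 [120 115 110 157 217 221 225 229 223 179]
 [120 116 105 141 205 218 219 220 220 199]
 [119 117 106 124 166 215 219 221 221 220]
 [119 120 120 121 146 211 219 217 197 185]
 [119 120 125 132 127 186 217 218 209 159]
 [116 119 123 129 113 153 215 219 213 165]
 [102 116 123 131 128 142 201 218 214 178]
 [ 92 104 120 133 143 127 165 218 218 208]
 [110  99 114 125 127 119 142 204 218 214]
 [110 117 118 119 120 114 114 164 215 218]
 [100 113 119 120 120 117 106 144 209 218]
 [ 85 103 114 120 120 117 109 132 183 217]
 [ 76  87 105 117 125 130 130 122 150 214]
 [ 73  76  87 115 142 158 153 127 129 194]
 [ 75  73  81 105 129 135 127 114 103 161]
 [ 87  74  77  94 113 121 118 113 105 144]
 [ 99  83  76  86 108 116 115 113 111 123]
 [119 107  87  90 10
[... 3105 characters left out ...]
  8   7  17  65  78  44  18]
 [ 37  18   9   6   7  11  37  68  39  17]
 [  8   5   7   8   7   7  12  39  19  16]
 [  2   3   5   7   8   6   7   8   5  13]
 [  0   2   2   8   9   7   6   8   4  13]
 [  0   0   2   4   7   9   7   7   7   6]
 [  0   0   0   7   4   6   7   7   8   3]
 [  0   3   2   0   2   7   8   7   9   3]
 [  3   0   0   2   0   6   9   9   9   0]
 [ 17   0   0   2   0   4   7   6   7   3]
 [ 72  13   0   0   0   4   7   6   8   4]
 [110  53  10   0   2   0   4   8   6   7]
 [127 112  49   5   0   2   9  11  10   8]
 [132 128 100  40  28  36  52  60  48   8]
 [132 131 127 116 113 120 123 127 121  50]]
[[144.1, 322.8], [186.7, 262.8]] [array([11.93878817, 96.67922992])]
```

```bash
cat >> h.py <<'E'
def edge(im,cols=(308,309,310,311),lev=168):
    """row where the bright bar ends (lower left edge), per column"""
    V=cv2.cvtColor(im,cv2.COLOR_RGB2HSV).astype(float);o=[]
    for c in cols:
        v=V[:,c,2];s=V[:,c,1];r0=None
        for r in range(128,165):   # last bright, unsaturated -> dark
            if v[r]>=lev>v[r+1] and s[r]<45: r0=r+(v[r]-lev)/(v[r]-v[r+1])
        o.append(r0)
    return o
def medge(t,cols=(308,309,310,311)):
    P=np.array([proj('side',[*w(-6,y*np.cos(t)+9*np.sin(t)),140+y*np.sin(t)-9*np.cos(t)]) for y in np.linspace(90,200,60)])
    i=np.argsort(P[:,0]);return [round(float(np.interp(c,P[i,0],P[i,1])),1) for c in cols]
E
python3 - <<'E'
from h import *
np.set_printoptions(linewidth=200)
snap('side');snap('top')
for f in('s7','s8','s9','s0'): print(f,np.array(edge(cv2.imread(f'pics/{f}.png')[:,:,::-1].copy()),float).round(1))
print('now',edge(S['side']['image']))
for t in(.2,.1,.05,0,-.05,-.1,-.18): print(t,medge(t))
for f in('s7','s0'):
    h=cv2.cvtColor(cv2.imread(f'pics/{f}.png'),cv2.COLOR_BGR2HSV);r=slice(128,138) if f=='s7' else slice(143,163)
    print(f);print(np.hstack([h[r,305:315,2],h[r,305:315,1]]))
E
```

```text
s7 [135.8 137.9 140.5 142.9]
s8 [146.7 148.6 149.8 150.3]
s9 [142.9 144.9 146.8 148.6]
s0 [152.8 154.2 155.4 156.9]
now [np.float64(142.8918918918919), np.float64(144.92105263157896), np.float64(146.84615384615384), np.float64(148.54166666666666)]
0.2 [140.3, 142.6, 144.9, 147.3]
0.1 [144.6, 146.7, 148.8, 150.9]
0.05 [146.8, 148.7, 150.7, 152.7]
0 [148.9, 150.7, 152.6, 154.4]
-0.05 [151.0, 152.7, 154.4, 156.2]
-0.1 [153.1, 154.7, 156.3, 157.9]
-0.18 [156.4, 157.9, 159.3, 160.8]
s7
[[180 188 195 198 197 184 166 159 160 161  85  84  84  84  85 101 123 132 132 131]
 [200 209 213 215 216 213 189 163 159 160  82  82  83  79  79  86 101 127 133 134]
 [199 216 220 223 223 223 216 172 159 159  81  77  66  59  61  75  86 117 132 133]
 [171 201 221 228 229 227 225 197 164 160  76  58  20   8  13  63  79 100 126 132]
 [130 159 214 220 220 224 232 225 175 160  67  32  11   6   9  48  67  78 115 131]
 [121 137 191 217 221 229 234 232 195 164  61  20   9   5   9  36  62  71 103 128]
 [120 121 156 217 219 218 216 231 209 167  64  23   8   5   6  15  58  70  95 125]
 [119 118 142 206 219 221 228 234
[... 1180 characters left out ...]
94  19   8   7   8  12  28  36  15]
 [166 158 136 110 140 181 190 179 142 123 131 107  32   9   7   8   8   9   7  15]
 [165 163 144 110 114 152 187 190 181 141 133 125  94  35   9   8   8   8   7  11]
 [162 165 158 136 113 130 165 188 187 170 132 131 121  83  27   8   9   9   7   6]
 [161 163 165 157 138 119 136 177 189 186 133 133 130 119  78  15   9   9   8   8]
 [161 162 166 165 152 112 107 144 183 191 131 132 132 131 114  41  10   7   8   9]
 [162 162 166 168 159 134 101 123 152 187 132 131 132 131 123  88  33   6   7   8]
 [159 161 164 168 165 155 127 117 122 170 132 131 132 132 131 123  84  17   8   9]
 [125 153 162 167 169 165 155 129 107 137 129 130 131 131 131 131 115  57  12   7]]
```

By the edge of the bar, the tilt is about +0.04 rad, calibrated on the two known stops. The poise needs about 6.5 mm outward.

move_arm(
  offset=[
    [5, 0.6, 0],
    [10, 0.6, 0],
    [15, 0.6, 0],
    [20, 0.6, 0],
    [20, 0.6, 0],
  ],
  twist=[
    [0, 0, 0],
    [0, 0, 0],
    [0, 0, 0],
    [0, 0, 0],
    [0, 0, 0],
  ],
)

```text
t: 35.6
eef_pos: [608.0, 169.8, 270.4]
orientation: [3.138, -0.065, -0.017]
force: [-0.1, -0.4, -2.2]
gripper_width: 68.2
finger_force: 0.0
```

move_arm(
  offset=[
    [0, 0.05, -3],
    [0, 0.05, -7],
    [0, 0.05, -9.5],
    [0, 0.05, -10],
    [0, 0.05, -10],
  ],
  twist=[
    [0, 0, 0],
    [0, 0, 0],
    [0, 0, 0],
    [0, 0, 0],
    [0, 0, 0],
  ],
)

```text
t: 36.1
eef_pos: [602.8, 171.0, 179.0]
orientation: [3.141, -0.062, -0.002]
force: [-0.6, -0.8, 1.0]
gripper_width: 68.3
finger_force: 0.0
```

move_arm(
  offset=[
    [0, 0, 0],
    [0, 0, 0],
    [0, 0, 0],
    [0, 0, 0],
    [0, 0, 0],
  ],
  twist=[
    [0, 0, 0],
    [0, 0, 0],
    [0, 0, 0],
    [0, 0, 0],
    [0, 0, 0],
  ],
  grip=1,
  squeeze=20,
)

```text
t: 36.6
eef_pos: [604.0, 171.0, 180.8]
orientation: [-3.141, 0.062, -0.004]
force: [0.7, -0.8, 4.4]
gripper_width: 27.7
finger_force: 24.9
```

move_arm(
  offset=[
    [0, 0, 0],
    [0, 0, 0],
    [0, 0, 0],
  ],
  twist=[
    [0, 0, 0],
    [0, 0, 0],
    [0, 0, 0],
  ],
)

```text
t: 36.9
eef_pos: [604.0, 171.1, 180.6]
orientation: [-3.141, 0.062, -0.004]
force: [2.0, -1.0, 5.7]
gripper_width: 27.3
finger_force: 25.6
```

move_arm(
  offset=[
    [0, 0, 0],
    [0, 0, 0],
    [0, 0, 0],
    [0, 0, 0],
  ],
  twist=[
    [0, 0, 0],
    [0, 0, 0],
    [0, 0, 0],
    [0, 0, 0],
  ],
  grip=-0.6,
)

```text
t: 37.3
eef_pos: [603.1, 171.2, 178.6]
orientation: [-3.141, 0.061, 0.002]
force: [0.5, -0.2, -0.1]
gripper_width: 68.2
finger_force: 0.0
```

move_arm(
  offset=[
    [0, 0, 4],
    [0, 0, 8],
    [-5, 0, 10],
    [-10, 0, 10],
    [-15, 0, 10],
  ],
  twist=[
    [0, 0, 0],
    [0, 0, 0],
    [0, 0, 0],
    [0, 0, 0],
    [0, 0, 0],
  ],
)

```text
t: 37.8
eef_pos: [455.9, 171.1, 279.8]
orientation: [-3.14, 0.062, -0.001]
force: [0.2, -0.1, 1.4]
gripper_width: 68.3
finger_force: 0.0
```

move_arm(
  offset=[
    [-5, 0, 0],
    [-5, 0, 0],
    [-5, 0, 0],
    [-5, 0, 0],
    [-5, 0, 0],
  ],
  twist=[
    [0, 0, 0],
    [0, 0, 0],
    [0, 0, 0],
    [0, 0, 0],
    [0, 0, 0],
  ],
)

```text
t: 38.3
eef_pos: [408.0, 171.1, 278.8]
orientation: [3.141, -0.063, -0.002]
force: [-0.5, 0.3, 0.6]
gripper_width: 68.2
finger_force: 0.0
```

move_arm(
  offset=[
    [0, 0, 0],
    [0, 0, 0],
    [0, 0, 0],
    [0, 0, 0],
    [0, 0, 0],
  ],
  twist=[
    [0, 0, 0],
    [0, 0, 0],
    [0, 0, 0],
    [0, 0, 0],
    [0, 0, 0],
  ],
)

```text
t: 38.8
eef_pos: [407.1, 171.1, 279.2]
orientation: [3.141, -0.062, -0.0]
force: [-0.7, -0.2, 0.3]
gripper_width: 68.3
finger_force: 0.0
```

```bash
cat >> h.py <<'E'
def tl(e): # calibrated tilt
    T=np.arange(-.25,.251,.005);ts=[]
    for k,x in enumerate(e):
        if x: ts.append(np.interp(-(x),[-(medge(t)[k]-4.15-0.35*t/.19) for t in T],T))
    return np.round(ts,3)
E
python3 - <<'E'
from h import *
snap('side','s10');snap('top','t10');e=edge(S['side']['image']);print(e,tl(e))
for f in('s7','s8','s9','s0'): print(f,tl(edge(cv2.imread(f'pics/{f}.png')[:,:,::-1].copy())))
for th,h in(('poise_knob',202),('marker_top',95)):
    print(th,[((onz('top',m['point'],h)[:2]-O)@np.array([U,V]).T).round(1) for m in nets.mark_of('top',th)],[((onz('side',m['point'],h)[:2]-O)@np.array([U,V]).T).round(1) for m in nets.mark_of('side',th)])
E
```

```text
[np.float64(145.41176470588235), np.float64(147.19354838709677), np.float64(148.69230769230768), np.float64(149.70731707317074)] [-0.016 -0.015 -0.007  0.015]
s7 [0.2   0.203 0.196 0.194]
s8 [-0.046 -0.048 -0.035 -0.001]
s9 [0.042 0.039 0.041 0.046]
s0 [-0.183 -0.183 -0.179 -0.177]
poise_knob [] [array([15.7, 99.6]), array([-123.7, -285.8])]
marker_top [array([-81.1, 204.7])] [array([-75.9, 214.1])]
```

move_arm(
  offset=[
    [0, 0, 0],
    [0, 0, 0],
    [0, 0, 0],
    [0, 0, 0],
    [0, 0, 0],
  ],
  twist=[
    [0, 0, 0],
    [0, 0, 0],
    [0, 0, 0],
    [0, 0, 0],
    [0, 0, 0],
  ],
)

```text
t: 39.6
eef_pos: [407.0, 171.1, 279.3]
orientation: [-3.141, 0.062, -0.0]
force: [-0.2, 0.6, 0.2]
gripper_width: 68.6
finger_force: 0.0
```

```bash
python3 - <<'E'
from h import *
for _ in range(2):
    snap('side');e=edge(S['side']['image'],(307,308,309,310));print(e,tl(edge(S['side']['image'])))
E
```

```text
[np.float64(143.69230769230768), np.float64(145.41176470588235), np.float64(147.21212121212122), np.float64(148.71794871794873)] [-0.016 -0.016 -0.008  0.016]
[np.float64(143.7), np.float64(145.41176470588235), np.float64(147.21875), np.float64(148.71794871794873)] [-0.016 -0.016 -0.008  0.016]
```

It has settled at about -0.015 rad, so I make one fine correction of 2 mm inward.

move_arm(
  offset=[
    [5, -0.2, 0],
    [10, -0.2, 0],
    [15, -0.2, 0],
    [19.7, -0.2, 0],
    [19.7, -0.2, 0],
  ],
  twist=[
    [0, 0, 0],
    [0, 0, 0],
    [0, 0, 0],
    [0, 0, 0],
    [0, 0, 0],
  ],
)

```text
t: 40.2
eef_pos: [608.3, 168.3, 271.0]
orientation: [3.138, -0.065, -0.016]
force: [0.4, -0.6, -1.5]
gripper_width: 68.4
finger_force: 0.0
```

move_arm(
  offset=[
    [0, 0, -3],
    [0, 0, -7],
    [0, 0, -9.5],
    [0, 0, -10],
    [0, 0, -10],
  ],
  twist=[
    [0, 0, 0],
    [0, 0, 0],
    [0, 0, 0],
    [0, 0, 0],
    [0, 0, 0],
  ],
)

```text
t: 40.7
eef_pos: [603.3, 169.1, 179.1]
orientation: [3.141, -0.062, -0.002]
force: [-0.3, -0.7, 0.5]
gripper_width: 68.4
finger_force: 0.0
```

move_arm(
  offset=[
    [0, 0, 0],
    [0, 0, 0],
    [0, 0, 0],
    [0, 0, 0],
    [0, 0, 0],
  ],
  twist=[
    [0, 0, 0],
    [0, 0, 0],
    [0, 0, 0],
    [0, 0, 0],
    [0, 0, 0],
  ],
  grip=1,
  squeeze=20,
)

```text
t: 41.2
eef_pos: [604.6, 169.5, 181.2]
orientation: [-3.14, 0.061, -0.005]
force: [0.2, 1.6, 5.2]
gripper_width: 27.6
finger_force: 24.9
```

move_arm(
  offset=[
    [0, 0, 0],
    [0, 0, 0],
    [0, 0, 0],
  ],
  twist=[
    [0, 0, 0],
    [0, 0, 0],
    [0, 0, 0],
  ],
)

```text
t: 41.5
eef_pos: [604.6, 169.5, 181.2]
orientation: [-3.14, 0.061, -0.005]
force: [0.4, 2.6, 5.1]
gripper_width: 27.5
finger_force: 25.0
```

move_arm(
  offset=[
    [0, 0, 0],
    [0, 0, 0],
    [0, 0, 0],
    [0, 0, 0],
  ],
  twist=[
    [0, 0, 0],
    [0, 0, 0],
    [0, 0, 0],
    [0, 0, 0],
  ],
  grip=-0.6,
)

```text
t: 41.9
eef_pos: [603.8, 168.9, 178.7]
orientation: [3.141, -0.062, -0.002]
force: [-0.1, 0.9, 0.5]
gripper_width: 68.3
finger_force: 0.0
```

move_arm(
  offset=[
    [0, 0, 4],
    [0, 0, 8],
    [-5, 0, 10],
    [-10, 0, 10],
    [-15, 0, 10],
  ],
  twist=[
    [0, 0, 0],
    [0, 0, 0],
    [0, 0, 0],
    [0, 0, 0],
    [0, 0, 0],
  ],
)

```text
t: 42.4
eef_pos: [456.5, 169.0, 279.8]
orientation: [-3.141, 0.063, -0.001]
force: [-1.0, 0.1, 1.5]
gripper_width: 68.1
finger_force: 0.0
```

move_arm(
  offset=[
    [-5, 0, 0],
    [-5, 0, 0],
    [-5, 0, 0],
    [-5, 0, 0],
    [-5, 0, 0],
  ],
  twist=[
    [0, 0, 0],
    [0, 0, 0],
    [0, 0, 0],
    [0, 0, 0],
    [0, 0, 0],
  ],
)

```text
t: 42.9
eef_pos: [408.6, 169.0, 278.8]
orientation: [3.141, -0.063, -0.002]
force: [0.3, -0.0, 0.5]
gripper_width: 68.2
finger_force: 0.0
```

move_arm(
  offset=[
    [0, 0, 0],
    [0, 0, 0],
    [0, 0, 0],
    [0, 0, 0],
    [0, 0, 0],
  ],
  twist=[
    [0, 0, 0],
    [0, 0, 0],
    [0, 0, 0],
    [0, 0, 0],
    [0, 0, 0],
  ],
)

```text
t: 43.4
eef_pos: [407.7, 169.1, 279.2]
orientation: [3.141, -0.062, -0.0]
force: [-0.1, 0.0, 0.1]
gripper_width: 68.2
finger_force: 0.0
```

```bash
python3 - <<'E'
from h import *
snap('side','s11');snap('top','t11');e=edge(S['side']['image']);print(e,tl(e),tool()[0])
for n in('side','top'):
  for th,h in(('poise_knob',202),('marker_top',95)):
    print(n,th,[(round(m['confidence'],2),np.round(m['point'],1),((onz(n,m['point'],h)[:2]-O)@np.array([U,V]).T).round(1)) for m in nets.mark_of(n,th)])
  for th in('poise','marker'): print(n,th,[(round(m['confidence'],2),np.round(m['box'],1)) for m in nets.trace(n,th)])
for y in(205,210,215): print(y,[proj(n,[*w(-85,y),60]).round(1) for n in('side','top')])
E
```

```text
[np.float64(144.80555555555554), np.float64(146.8181818181818), np.float64(148.65116279069767), np.float64(149.72727272727272)] [-0.001 -0.006 -0.005  0.015] [407.58180495 169.08513212 279.29921467]
side poise_knob [(0.74, array([145. , 318.9]), array([ 3.9, 99. ]))]
side marker_top [(0.73, array([154.9, 286. ]), array([-75.1, 218.6]))]
side poise [(0.55, array([318.8, 155.5,  12.8,  23.4]))]
side marker [(0.59, array([286. , 165.1,  14.6,  18.9])), (0.49, array([349. , 156.7,  24.4,  33.2]))]
top poise_knob [(0.6, array([190.2, 259.8]), array([ -2.7, 105.3]))]
top marker_top [(0.45, array([218.8, 231.6]), array([-77.5, 202.1]))]
top poise [(0.62, array([263.5, 192.8,  17.3,  15.3]))]
top marker [(0.17, array([262.7, 193.1,  16.4,  14.7]))]
205 [array([284.8, 165.6]), array([232.5, 222.5])]
210 [array([284.4, 164.7]), array([230.9, 222.4])]
215 [array([284.1, 163.9]), array([229.4, 222.4])]
```

The beam is level (about -0.003 rad), with the poise at scale y of about 104 mm. Next I grip the marker and slide it in line with the poise.

move_arm(
  offset=[
    [2.7, 2.7, 0],
    [5.4, 5.4, 0],
    [8, 8.2, 0],
    [10.8, 10.9, 0],
    [10.8, 10.9, -3],
  ],
  twist=[
    [0, 0, 0],
    [0, 0, 0],
    [0, 0, 0],
    [0, 0, 0],
    [0, 0, 0],
  ],
  grip=-1,
)

```text
t: 44.4
eef_pos: [519.4, 281.4, 250.0]
orientation: [-3.139, 0.059, -0.006]
force: [0.0, -0.4, -0.3]
gripper_width: 85.2
finger_force: 0.0
```

move_arm(
  offset=[
    [0, 0, -4],
    [0, 0, -8.5],
    [0, 0, -13],
    [0, 0, -13],
    [0, 0, -13],
  ],
  twist=[
    [0, 0, 0],
    [0, 0, 0],
    [0, 0, 0],
    [0, 0, 0],
    [0, 0, 0],
  ],
)

```text
t: 44.9
eef_pos: [515.3, 277.9, 119.5]
orientation: [3.14, -0.062, -0.002]
force: [0.7, 0.1, 1.2]
gripper_width: 85.1
finger_force: 0.0
```

```bash
python3 - <<'E'
from h import *
snap('side');snap('top');print(tool()[0],tool()[3]['force'])
go((*w(-87,209),60),87.8)
print([(onz('side',m['point'],95)[:2]-O)@np.array([U,V]).T for m in nets.mark_of('side','marker_top')])
im=np.hstack([cv2.resize(S[n]['image'][a:b,c:d],(400,400),interpolation=2)for n,a,b,c,d in(('side',110,210,240,340),('top',150,250,190,290))])
cv2.imwrite('pics/v11.png',im[:,:,::-1])
E
```

```text
[517.09232576 278.80760353 123.25508518] [0.88433057 0.28552142 0.23733949]
offset cm [-0.   -0.06 -6.33] twist z 0.1 alt -179.9 j6 2.05 zax [ 0.005  0.002 -1.   ]
[array([-77.89564293, 206.99423539]), array([ -58.04035131, -253.62087256])]
```

View pics/v11.png

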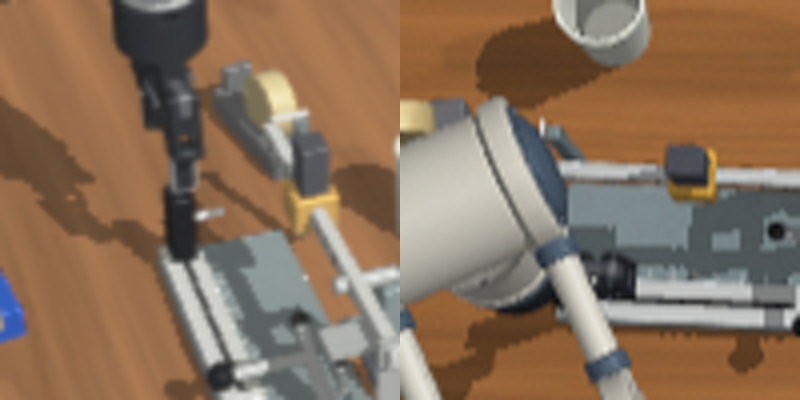

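The open fingers straddle the marker in the side view, and the poise and beam are undisturbed. I lower and grip.

move_arm(
  offset=[
    [0, 0, -2],
    [0, 0, -4],
    [0, 0, -5.5],
    [0, 0, -6.2],
    [0, 0, -6.2],
  ],
  twist=[
    [0, 0, 0],
    [0, 0, 0],
    [0, 0, 0],
    [0, 0, 0],
    [0, 0, 0],
  ],
)

```text
t: 45.55
eef_pos: [515.5, 278.1, 57.2]
orientation: [3.141, -0.062, -0.001]
force: [0.0, 0.1, -0.1]
gripper_width: 85.0
finger_force: 0.0
```

move_arm(
  offset=[
    [0, 0, 0],
    [0, 0, 0],
    [0, 0, 0],
    [0, 0, 0],
    [0, 0, 0],
  ],
  twist=[
    [0, 0, 0],
    [0, 0, 0],
    [0, 0, 0],
    [0, 0, 0],
    [0, 0, 0],
  ],
  grip=1,
  squeeze=30,
)

```text
t: 46.05
eef_pos: [515.9, 278.1, 58.0]
orientation: [-3.141, 0.062, -0.001]
force: [-0.8, -1.0, 2.8]
gripper_width: 27.8
finger_force: 34.0
```

```bash
python3 - <<'E'
from h import *
print(arm.read_state()['gripper_width'],arm.read_state()['force'],(tool()[0][:2]-O)@np.array([U,V]).T)
go((*w(-87,103.7),60),87.8)
E
```

```text
27.75331264929346 [-0.77806227 -0.9819465   2.79165977] [-88.20066089 208.83227087]
offset cm [ -0.28 -10.51   0.2 ] twist z 0.1 alt -179.9 j6 2.05 zax [ 0.001  0.    -1.   ]
```

move_arm(
  offset=[
    [-0.06, -1.5, 0],
    [-0.12, -3.1, 0],
    [-0.18, -4.7, 0],
    [-0.24, -6.3, 0],
    [-0.3, -7.9, 0],
  ],
  twist=[
    [0, 0, 0],
    [0, 0, 0],
    [0, 0, 0],
    [0, 0, 0],
    [0, 0, 0],
  ],
)

```text
t: 46.55
eef_pos: [512.7, 197.5, 58.0]
orientation: [-3.14, 0.063, -0.002]
force: [0.9, 2.7, 6.3]
gripper_width: 27.5
finger_force: 34.4
```

move_arm(
  offset=[
    [-0.05, -1.3, 0],
    [-0.1, -2.6, 0],
    [-0.1, -2.6, 0],
    [-0.1, -2.6, 0],
  ],
  twist=[
    [0, 0, 0],
    [0, 0, 0],
    [0, 0, 0],
    [0, 0, 0],
  ],
)

```text
t: 46.95
eef_pos: [511.7, 170.7, 58.0]
orientation: [3.14, -0.065, 0.001]
force: [-1.9, -1.3, 5.5]
gripper_width: 27.5
finger_force: 34.5
```

```bash
python3 - <<'E'
from h import *
snap('side');snap('top');print(arm.read_state()['gripper_width'],arm.read_state()['force'],(tool()[0][:2]-O)@np.array([U,V]).T)
e=edge(S['side']['image']);print(tl(e))
E
```

```text
27.465281659496938 [-0.63774168 -0.92826486  6.20985682] [-88.24788053 101.64105574]
[ 0.002 -0.002 -0.001  0.018]
```

move_arm(
  offset=[
    [0, 0.1, 0],
    [0, 0.2, 0],
    [0, 0.2, 0],
    [0, 0.2, 0],
    [0, 0.2, 0],
  ],
  twist=[
    [0, 0, 0],
    [0, 0, 0],
    [0, 0, 0],
    [0, 0, 0],
    [0, 0, 0],
  ],
)

```text
t: 47.55
eef_pos: [511.8, 173.2, 58.0]
orientation: [3.14, -0.064, 0.001]
force: [-0.3, -1.3, 6.3]
gripper_width: 27.8
finger_force: 34.5
```

move_arm(
  offset=[
    [0, 0, 0],
    [0, 0, 0],
    [0, 0, 0],
    [0, 0, 0],
  ],
  twist=[
    [0, 0, 0],
    [0, 0, 0],
    [0, 0, 0],
    [0, 0, 0],
  ],
  grip=-0.6,
)

```text
t: 47.95
eef_pos: [511.2, 174.7, 56.7]
orientation: [3.141, -0.062, -0.001]
force: [-0.4, 1.0, 0.7]
gripper_width: 68.7
finger_force: 0.0
```

move_arm(
  offset=[
    [0, 0, 3],
    [0, 0, 7],
    [-4, 0, 11],
    [-9, 0, 15],
    [-13, 0, 18],
  ],
  twist=[
    [0, 0, 0],
    [0, 0, 0],
    [0, 0, 0],
    [0, 0, 0],
    [0, 0, 0],
  ],
)

```text
t: 48.45
eef_pos: [396.6, 174.9, 225.8]
orientation: [3.141, -0.062, -0.0]
force: [-0.4, 1.1, 0.5]
gripper_width: 68.6
finger_force: 0.0
```

move_arm(
  offset=[
    [0, 4, 2],
    [0, 8, 2],
    [0, 12, 2],
    [0, 12, 2],
    [0, 12, 2],
  ],
  twist=[
    [0, 0, 0],
    [0, 0, 0],
    [0, 0, 0],
    [0, 0, 0],
    [0, 0, 0],
  ],
)

```text
t: 48.95
eef_pos: [397.5, 295.5, 244.1]
orientation: [3.14, -0.059, -0.002]
force: [0.6, -1.1, 0.6]
gripper_width: 68.3
finger_force: 0.0
```

```bash
python3 - <<'E'
from h import *
np.set_printoptions(precision=1,suppress=True)
snap('side','s12');snap('top','t12');e=edge(S['side']['image']);print(tl(e))
A=np.array([U,V]).T
for n in('side','top'):
  for th,h in(('poise_knob',202),('marker_top',95)):
    print(n,th,[(round(m['confidence'],2),(onz(n,m['point'],h)[:2]-O)@A) for m in nets.mark_of(n,th)[:2]])
# dark blobs in top image: knob top & marker
im=S['top']['image'];V_=im.max(2)
for nm,x,z in(('marker',-85,95),('knob',0,202)):
    c=proj('top',[*w(x,103),z]).astype(int);m=np.zeros(V_.shape,bool);m[c[1]-12:c[1]+13,c[0]-14:c[0]+15]=True
    k=m&(V_<(60 if nm=='marker' else 95));p=np.argwhere(k);print(nm,c,len(p),p.mean(0),[(onz('top',(p[:,0].mean(),q),z)[:2]-O)@A for q in(p[:,1].min()-.5,p[:,1].max()+.5)])
print([fit(n,p,z0=35) for n,p in(('carton_long',(506,-181)),('carton_slim',(525,-102)),('carton_flat',(602,-184)))])
for th in('pen_mug','stapler','tape_dispenser'): print(th,[onz('top',m['point'],0) for m in nets.mark_of('top',th)[:1]])
E
```

```text
[-0. -0. -0.  0.]
side poise_knob [(0.55, array([ 0.7, 89.7])), (0.44, array([ -53.2, -359.3]))]
side marker_top [(0.66, array([-71.3,  98.8]))]
top poise_knob [(0.56, array([  6.1, 110. ])), (0.3, array([ -98.6, -225.7]))]
top marker_top [(0.64, array([-79.1, 108.6]))]
marker [262 222] 90 [223.9 263. ] [array([-90.9, 131.7]), array([-88.8,  81. ])]
knob [260 189] 123 [193.  262.8] [array([-12.9, 143.9]), array([-9.4, 61.4])]
[(array([ 507.3, -182. ]), np.float64(177.3), np.float64(0.087), ['side', 'top']), (array([500.9, -95.5]), np.float64(-2.5), np.float64(0.141), ['side', 'top']), (array([ 601.9, -186. ]), np.float64(-3.0), np.float64(0.069), ['side', 'top'])]
pen_mug []
stapler [array([808.6, -94.1,   0. ])]
tape_dispenser [array([658. , 437.8,   0. ])]
```

```bash
python3 - <<'E'
from h import *
snap('side');print(tl(edge(S['side']['image'])));print(order.hand_in())
E
```

```text
[-0.001 -0.007 -0.005  0.015]
the job is handed in; nothing more can be done
None
```

The job is handed in: the three cartons present (long, flat, slim) are in the pan, the prop is snapped down, and the beam hangs free within about 0.01 rad of level. The marker is in line with the poise at about 104 mm from the pivot. The slim carton's last fit was about 25 mm off where I set it, but the beam stayed level. The last check didn't find the mug, so I can't confirm it is undisturbed.

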